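Ballast a balance rig

ROBOT

A 7-joint arm with a two-finger parallel gripper is mounted at the origin on the work surface. World frame = base frame: x ahead of the robot, y to its left, z up, the work surface at z = 0. Lengths are in m, angles in rad, forces in N, time in s.
With the tool pointing down it reaches from about 0.4 to 0.85 m from the base axis. Payload 10.4 kg.
Tool frame: the origin (TCP) lies at the very end of the fingers, on their centre line; the grasp point (between the pads) lies 19 mm behind it; x points along the fingers, z is the direction in which the jaws open and shut, and the axes are right-handed (so a half turn about x gives the same grasp; the last joint's range is limited). The gripper opens to 85 mm and grips with 20 to 120 N. Pads are 22 mm wide; open, the fingers measure 114 mm over their backs; the gripper's body (76 mm by 85 mm) begins 54 mm behind the grasp point. The pads swing forward as they close: fully open they stand 13 mm farther back than shut.
Start: joints at [1.081, 0.332, -0.065, 1.46, 0.022, 1.35, -0.088], TCP at [0.281, -0.558, 0.231] pointing down, gripper open.
Joint ranges: [-2.6, 2.6], [-0.5, 2.12], [-1.47, 1.34], [0.16, 2.42], [-1.27, 4.41], [0.06, 2.06], [-2.6, 2.6]. Speed limits (rad/s): [2.22, 2.22, 2.79, 2.79, 3.14, 3.14, 3.14].

INTERFACE

Orientations are given as a unit quaternion [x, y, z, w].
In Python, from workcell import telemetry, viewer, manip, spot_in, mark_of gives the robot as it stands. The module is installed in compiled form; this text tells all that it offers.
- The arm moves only by the shell command python3 -m crank 'ROWS' [FORCE]. ROWS is JSON, a list of rows, each a list of 3 entries, a list of its own where there are three numbers: the closure, from 0 (fully open) to 1 (shut), then the shift along the world's x, y, z in cm, then the turn, a rotation vector about the world's x, y, z in rad. A call has 1 to 12 rows; each row shifts and turns the commanded pose from where the row before left it; what a row does not reach is not made up. A row lasts 1/12 s, in which the tool goes at most 41.7 mm and 7.16 degrees, less where a joint would pass 70% of its speed; a pose out of reach is approached as far as the arm can. A call with a gripper value outside its range is refused whole. The fingers move at their own pace and stop on an object; FORCE is the grip in N (left out, the last holds). Time passes only in rows, so rows that do not move let the fingers close. It gives the time, the measured TCP pose, the force and the opening at its end, in the units of the state.
- telemetry.get_obs(): the state, without advancing time (a new reading comes with each control period).
- viewer.camera(name): name is "side" or "top" or "wrist"; returns a dict with "frame" (420x560x3 uint8, red, green, blue), "intrinsics" (3x3 intrinsics, pixels), "cam_to_world" (4x4, takes a point from camera to world coordinates). Camera axes: x right, y up, looking along -z (the intrinsics and any distortion apply to the point x, -y, -z); pixel columns grow to the right and rows downward; lengths in m; the calibration is good to about 2 mm. The wrist camera is an equidistant fisheye: a pixel r from the principal point sees the ray r / f radians off the axis. A picture is of the moment at which its call begins. There is no depth.
- manip.hand_in(): hands the job in, once; it reports no verdict.
Trained networks look in a picture, given as the dict that the camera call returned (one of the last four; its "shot" number tells which), for a name from the list of things; names that differ only in an ending like _2 or _b are one class to them, and where a whole thing is asked for, a point or a joint stands for the part that bears it (a point fixed in the world has none). Each returns a list of dicts, best first, with "conf" (0 to 1); they miss things now and then, are a little off and sometimes report something else, mostly with a low value. They report only what shows in the picture. A call takes as long as a camera call. They do not tell look-alikes from the thing itself.
- spot_in(thing, picture): "location" ([x, y, z] in m, in the coordinates of the camera as it stood for that picture, good to about 4 mm: the middle of the surface that is visible of it).
- mark_of(thing, picture): "location" ([x, y, z] in m, in the coordinates of the camera as it stood for that picture, good to about 4 mm: a listed point, or the origin of a listed thing).
The state is a dict: "clock": time; "joint_pos": joint angles; "joint_velocities": joint speeds; "tau": joint torques, N m; "position": TCP position; "ee_rot": TCP orientation; "ft_force": force on the tool from outside, world axes, zero at the start; "torque": the same for the moment, N m; "grip_width": opening from 0.0 (shut) to 1.0 (fully open).
Only numpy, scipy, OpenCV 4.12 (cv2) and the standard library are available. Lean on these libraries where they do the work, as an engineer would, in place of code of your own. Each camera call takes 0.05 s, during which the arm holds its last target. There are 200 camera calls.

TASK

Load steel discs one by one into the slotted ballast tower until the top of the stack is level with the black line on the tower (one disc may already be inside; leave the discs that are not needed out of it). Then tighten the three bolts in front of the tower clockwise, fully home, one after the other from the robot's left to its right. Do not knock the spool or the servo motor about.

Things in the scene. Friction and masses are not known exactly. Their poses are not given: they have to be found in the camera images.
- fixture: The bolted-down dark steel base plate carrying the ballast tower and the bolts, placed and turned differently each time: 220 mm (its x) by 210 mm (its y), 12 mm thick. Origin at bench height on the tower's axis; the plate reaches 155 mm from it along -x (towards the bolts and about towards the robot), 65 mm along +x and 105 mm to each side.
- tower_floor (a point): Centre of the floor inside the ballast tower, on its upright axis, 12 mm above the bench; z up. The tower is a bare aluminium tube, 67 mm inner diameter, wall 6 mm, of two half shells with a full-height open slot 42 mm wide between them on this point's +x and -x sides, so that fingers gripping a disc along x can go down in the slots. -x points to the row of bolts.
- tower_mark (a point): Point on the tower's axis at the height of the thin black line (3 mm high) painted round the shells: 72 mm above the tower's floor, which is four discs high. Axes as tower_floor.
- tower_rim (a point): Centre of the tower's mouth, 86 mm above its floor. The tube is straight up to 76 mm above the floor and flares out above that, to about 92 mm over the outside of the rim. A gripper wider than this cannot go below the rim. A disc let go level within 20 mm of its seat drops flat; dropped from the mouth it may lie askew. Axes as tower_floor.
- disc0_center (a point): A plain steel ballast disc, 60 mm diameter, 18 mm thick, about 0.2 to 0.42 kg; this point is its centre, 9 mm above its underside, z along its axis. It lies at the start on the floor of the tower, or is absent.
- disc1_center (a point): A plain steel ballast disc, 60 mm diameter, 18 mm thick, about 0.2 to 0.42 kg; this point is its centre, 9 mm above its underside, z along its axis. All discs are alike. It lies flat on the bench to the left or right of the tower at the start, or is absent. Of the seven discs disc0 to disc6, 4 to 7 are there.
- disc2_center (a point): A plain steel ballast disc, 60 mm diameter, 18 mm thick, about 0.2 to 0.42 kg; this point is its centre, 9 mm above its underside, z along its axis. All discs are alike. It lies flat on the bench to the left or right of the tower at the start, or is absent. Of the seven discs disc0 to disc6, 4 to 7 are there.
- disc3_center (a point): A plain steel ballast disc, 60 mm diameter, 18 mm thick, about 0.2 to 0.42 kg; this point is its centre, 9 mm above its underside, z along its axis. All discs are alike. It lies flat on the bench to the left or right of the tower at the start, or is absent. Of the seven discs disc0 to disc6, 4 to 7 are there.
- disc4_center (a point): A plain steel ballast disc, 60 mm diameter, 18 mm thick, about 0.2 to 0.42 kg; this point is its centre, 9 mm above its underside, z along its axis. All discs are alike. It lies flat on the bench to the left or right of the tower at the start, or is absent. Of the seven discs disc0 to disc6, 4 to 7 are there.
- disc5_center (a point): A plain steel ballast disc, 60 mm diameter, 18 mm thick, about 0.2 to 0.42 kg; this point is its centre, 9 mm above its underside, z along its axis. All discs are alike. It lies flat on the bench to the left or right of the tower at the start, or is absent. Of the seven discs disc0 to disc6, 4 to 7 are there.
- disc6_center (a point): A plain steel ballast disc, 60 mm diameter, 18 mm thick, about 0.2 to 0.42 kg; this point is its centre, 9 mm above its underside, z along its axis. All discs are alike. It lies flat on the bench to the left or right of the tower at the start, or is absent. Of the seven discs disc0 to disc6, 4 to 7 are there.
- bolt1 (a joint): The left-hand (the robot's left, +y) of the three captive clamping bolts, in rad: it starts between 0 and 0.6 (slack), turns clockwise seen from above as the value grows, and is fully home at its end stop at 2.4. It takes about 0.06 N m to turn and stays where it is left; it does not rise or sink.
- bolt1_grip (a point): Middle of the black bar-shaped head of the left-hand (the robot's left, +y) bolt, on the bolt's upright axis, 45 mm above the bench. The bar is 50 mm long along this point's x, 14 mm wide along its y and 26 mm high (32 to 58 mm above the bench); the point turns with it (z up). The bolts stand 75 mm apart in a row 110 mm on the robot's side of the tower.
- bolt2 (a joint): The middle of the three captive clamping bolts, in rad: it starts between 0 and 0.6 (slack), turns clockwise seen from above as the value grows, and is fully home at its end stop at 2.4. It takes about 0.06 N m to turn and stays where it is left; it does not rise or sink.
- bolt2_grip (a point): Middle of the black bar-shaped head of the middle bolt, on the bolt's upright axis, 45 mm above the bench. The bar is 50 mm long along this point's x, 14 mm wide along its y and 26 mm high (32 to 58 mm above the bench); the point turns with it (z up). The bolts stand 75 mm apart in a row 110 mm on the robot's side of the tower.
- bolt3 (a joint): The right-hand (the robot's right, -y) of the three captive clamping bolts, in rad: it starts between 0 and 0.6 (slack), turns clockwise seen from above as the value grows, and is fully home at its end stop at 2.4. It takes about 0.06 N m to turn and stays where it is left; it does not rise or sink.
- bolt3_grip (a point): Middle of the black bar-shaped head of the right-hand (the robot's right, -y) bolt, on the bolt's upright axis, 45 mm above the bench. The bar is 50 mm long along this point's x, 14 mm wide along its y and 26 mm high (32 to 58 mm above the bench); the point turns with it (z up). The bolts stand 75 mm apart in a row 110 mm on the robot's side of the tower.
- spool: Bystander: an orange solder spool, 62 mm diameter, 40 mm high, standing among the discs; origin at the centre of its underside. Not to be knocked about.
- servo: Bystander: a black servo motor, 72 x 30 x 51 mm, standing among the discs; origin at the centre of its underside. Not to be knocked about.
There are look-alikes about, which are no part of the job. What is shaped like the part that bears disc4_center but orange is not meant. Leave any red look-alike of the part that bears disc1_center alone.

How it is judged:
By the outcome, as a careful person would: the job done as asked, in the order asked, and still so for the second after the job is handed in, with the robot touching nothing.
Of disc0, disc1, disc2, disc3, disc4, disc5, disc6 only 4 to 7 are there at a start; the rules pass over those that are not, and their reading is None.
At some moment in a run one of disc1, disc2, disc3, disc4, disc5, disc6 may be knocked a few centimetres aside while the robot is not near it.
It also fails if it takes over 210 s, if anything falls off the work surface, if the arm or the gripper's body presses on something with over 40 N, if the wrist force passes 120 N, or if a joint passes its speed limit or range.

## Working session

There is one attempt and no reset: what is moved stays moved. The work goes in short steps, Python scripts to look and compute and a shell command to move; the robot and the scene stay as the last step left them, time stands still between calls to the robot, and variables do not carry over. Pictures are saved under pics/ and viewed, about 12 in all and at most 16, crops included, and the job is handed in when it is done.

```bash
mkdir -p pics
cat > h.py <<'E'
import numpy as np, cv2
from workcell import telemetry, viewer, manip, spot_in, mark_of
from scipy.spatial.transform import Rotation as R
def w(p,l): return (p["cam_to_world"]@np.append(l,1))[:3]
def save(p,n,crop=None,s=1):
    im=p["frame"][:,:,::-1]
    if crop: im=im[crop[1]:crop[3],crop[0]:crop[2]]
    cv2.imwrite("pics/"+n,cv2.resize(im,None,fx=s,fy=s,interpolation=cv2.INTER_CUBIC))
def px(p,P):
    c=np.linalg.inv(p["cam_to_world"])@np.append(P,1); K=p["intrinsics"]
    return np.round([K[0,0]*c[0]/-c[2]+K[0,2], K[1,1]*-c[1]/-c[2]+K[1,2]]).astype(int)
def look(p,names,fn=mark_of,mn=.2):
    for n in names:
        for d in fn(n,p):
            if d["conf"]>mn:
                P=w(p,d["location"]); print(n,round(d["conf"],2),P.round(4),px(p,P))
E
python3 - <<'E'
from h import *
np.set_printoptions(suppress=True)
o=telemetry.get_obs(); print({k:np.round(v,3) for k,v in o.items()})
for n in("top","side"):
    p=viewer.camera(n); save(p,n+"0.png",None,1.4); print(n,p["cam_to_world"].round(3).tolist(),p["intrinsics"].tolist())
    look(p,["fixture","tower_floor","tower_rim","disc1_center","bolt1_grip","spool","servo","bolt1"])
E
```

```text
{'clock': np.float64(0.0), 'joint_pos': array([ 1.081,  0.333, -0.065,  1.461,  0.022,  1.35 , -0.088]), 'joint_velocities': array([ 0.   ,  0.001,  0.   , -0.001, -0.002, -0.001, -0.001]), 'tau': array([ -0.   , -62.546,   0.049, -39.161,   0.016,   0.01 ,  -0.   ]), 'position': array([ 0.281, -0.558,  0.231]), 'ee_rot': array([ 0.371,  0.603, -0.371,  0.602]), 'ft_force': array([ 0.275, -0.118,  0.684]), 'torque': array([-0.027, -0.011,  0.009]), 'grip_width': np.float64(0.997)}
top [[0.009, 0.993, -0.121, 0.402], [-1.0, 0.012, 0.026, 0.05], [0.027, 0.121, 0.992, 0.982], [0.0, 0.0, 0.0, 1.0]] [[383.892965887892, 0.0, 274.593800304591], [0.0, 383.892965887892, 208.42550447676882], [0.0, 0.0, 1.0]]
fixture 0.77 [ 0.5723 -0.0144 -0.0029] [290 190]
tower_floor 0.76 [ 0.5765 -0.0166  0.0133] [291 187]
tower_floor 0.28 [ 0.5732 -0.0154  0.0861] [293 183]
tower_rim 0.91 [ 0.5734 -0.0132  0.1004] [292 182]
disc1_center 0.75 [0.5928 0.4702 0.0053] [101 179]
disc1_center 0.63 [0.5883 0.3739 0.0095] [138 181]
bolt1_grip 0.53 [0.4815 0.0799 0.0449] [252 222]
spool 0.58 [ 0.5839 -0.3881 -0.002 ] [432 187]
spool 0.29 [ 0.5516 -0.2373  0.0029] [376 198]
servo 0.66 [ 0.4192  0.362  -0.0041] [141 247]Traceback (most recent call last):
  File "<stdin>", line 6, in <module>
  File "h.py", line 14, in look
    for d in fn(n,p):
             ~~^^^^^
ValueError: it knows: bolt1_grip, bolt2_grip, bolt3_grip, disc0_center, disc1_center, disc2_center, disc3_center, disc4_center, disc5_center, disc6_center, fixture, servo, spool, tower_floor, tower_mark, tower_ri
```

View pics/top0.png

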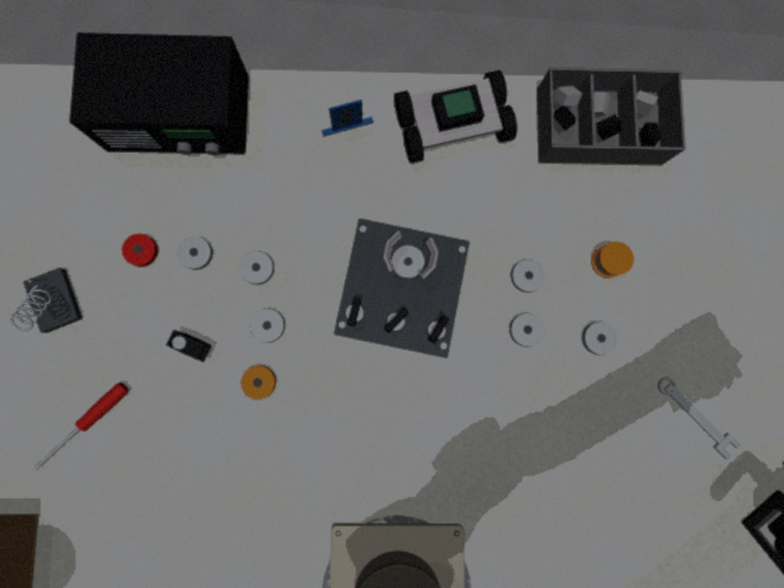

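Run:
```python
from h import *
np.set_printoptions(suppress=True)
p=viewer.camera("top"); save(p,"top1.png",(180,120,400,300),3.5)
look(p,["bolt1_grip","bolt2_grip","bolt3_grip","disc0_center","disc2_center"],mn=.05)
look(p,["disc1_center","bolt1_grip","spool"],spot_in,.05)
p=viewer.camera("side"); save(p,"side0.png",None,1.4); print(p["cam_to_world"].round(3).tolist())
look(p,["fixture","tower_floor","tower_rim","disc1_center","bolt1_grip","spool","servo"])
```

```text
bolt1_grip 0.76 [0.4782 0.082  0.045 ] [251 224]
bolt2_grip 0.57 [0.4618 0.0008 0.0455] [285 231]
bolt2_grip 0.51 [ 0.5717 -0.0178  0.0852] [294 184]
bolt3_grip 0.76 [ 0.4517 -0.0669  0.0434] [312 235]
disc0_center 0.98 [ 0.5734 -0.0152  0.0202] [291 188]
disc0_center 0.33 [ 0.4533 -0.2311  0.0117] [375 236]
disc2_center 0.66 [0.5654 0.2589 0.0124] [183 190]
disc1_center 0.98 [0.5839 0.3687 0.02  ] [139 181]
disc1_center 0.69 [0.5909 0.4649 0.0164] [101 179]
disc1_center 0.3 [0.4676 0.0068 0.0569] [282 228]
bolt1_grip 0.58 [0.4804 0.0757 0.0586] [254 222]
bolt1_grip 0.32 [0.4205 0.3616 0.0403] [135 246]
spool 0.72 [ 0.581  -0.3821  0.0405] [437 185]
spool 0.26 [ 0.4506 -0.2288  0.0152] [375 237]
[[-0.869, 0.263, -0.419, 0.022], [-0.494, -0.43, 0.756, 0.868], [0.018, 0.864, 0.503, 0.675], [0.0, 0.0, 0.0, 1.0]]
fixture 0.8 [ 0.5754 -0.0157  0.0007] [253 231]
fixture 0.71 [0.5894 0.3739 0.0136] [154 307]
fixture 0.26 [ 0.454  -0.2356  0.0116] [323 207]
tower_floor 0.65 [ 0.5732 -0.0134  0.0158] [253 228]
tower_floor 0.6 [0.4683 0.0006 0.0477] [283 231]
tower_floor 0.22 [ 0.4497 -0.068   0.0489] [301 221]
tower_rim 0.5 [ 0.4513 -0.0664  0.0494] [300 221]
disc1_center 0.89 [0.5906 0.3728 0.0135] [154 306]
disc1_center 0.8 [0.5913 0.4715 0.0097] [120 337]
disc1_center 0.7 [ 0.5746 -0.0167  0.0142] [253 227]
bolt1_grip 0.51 [0.481  0.0782 0.0489] [265 243]
spool 0.54 [ 0.5818 -0.3947  0.0072] [308 180]
servo 0.55 [0.428  0.3664 0.0057] [216 335]
```

View pics/top1.png

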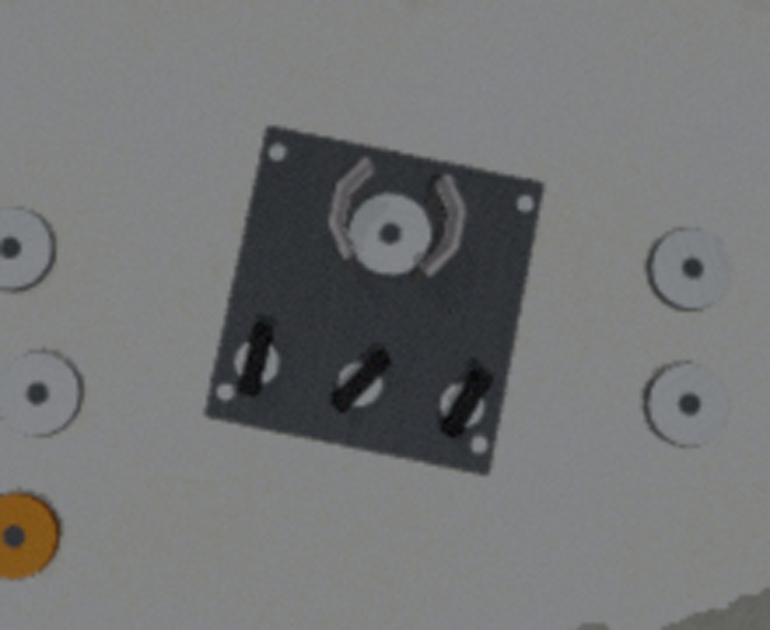

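View pics/side0.png

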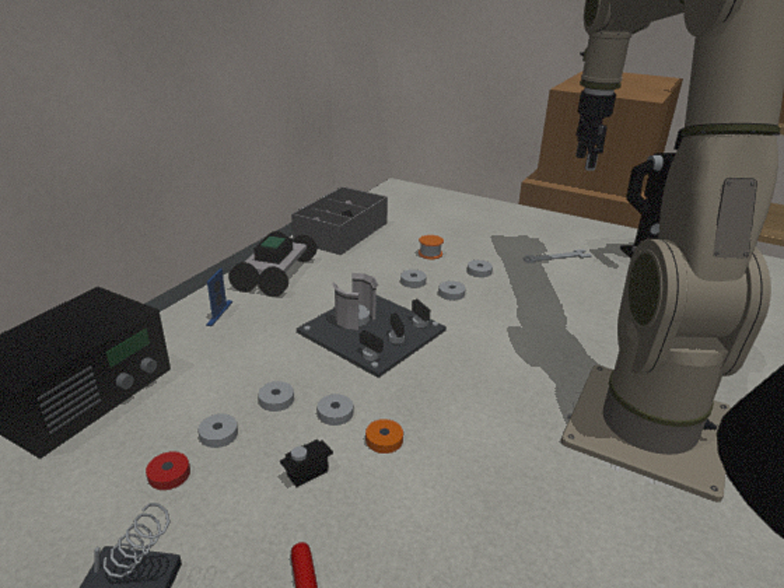

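```bash
cat >> h.py <<'E'
def ray(p,u,v,z):
    K=p["intrinsics"]; d=p["cam_to_world"][:3,:3]@np.array([(u-K[0,2])/K[0,0],-(v-K[1,2])/K[1,1],-1]); o=p["cam_to_world"][:3,3]
    return o+d*(z-o[2])/d[2]
E
python3 - <<'E'
from h import *
p=viewer.camera("top")
for n,(u,v) in dict(L1=(194,252),L2=(257,267),L3=(268,325),R1=(527,275),R2=(527,330),R3=(600,338),T=(408,262)).items():
    print(n,ray(p,u/1.4,v/1.4,.018 if n!="T" else .03).round(4))
for n,(u,v) in dict(c1=(362,229),c2=(462,242),c3=(342,324),c4=(444,350)).items():print(n,ray(p,u/1.4,v/1.4,.012).round(4))
g=[]
for n in ["disc1_center","disc2_center","disc3_center","disc4_center","disc5_center","disc6_center"]:look(p,[n],spot_in,.1)
E
```

```text
L1 [0.5881 0.3696 0.018 ]
L2 [0.5622 0.2555 0.018 ]
L3 [0.4577 0.2321 0.018 ]
R1 [ 0.554  -0.2353  0.018 ]
R2 [ 0.4536 -0.2329  0.018 ]
R3 [ 0.4405 -0.3656  0.018 ]
T [ 0.5729 -0.0166  0.03  ]
c1 [0.6367 0.0672 0.012 ]
c2 [ 0.615  -0.1176  0.012 ]
c3 [0.4613 0.1008 0.012 ]
c4 [ 0.4164 -0.0833  0.012 ]
disc1_center 0.83 [0.5879 0.3699 0.0183] [138 180]
disc1_center 0.76 [0.5884 0.4656 0.0152] [101 180]
disc2_center 0.65 [0.5646 0.2557 0.0197] [183 190]
disc3_center 0.69 [ 0.4428 -0.3631  0.0212] [428 240]
disc4_center 0.86 [0.46   0.2375 0.0177] [189 231]
disc4_center 0.77 [0.3538 0.2462 0.0146] [184 274]
disc5_center 0.69 [ 0.5526 -0.2342  0.0144] [376 197]
disc5_center 0.66 [0.4688 0.01   0.0581] [281 228]
disc6_center 0.86 [ 0.4526 -0.23    0.0184] [375 236]
```

The tower holds one grey disc (crop 390,235), so three more are needed. Grey candidates in the top picture are (194,252), (257,267), (268,325), (527,275), (527,330) and (600,338). The look-alikes to leave are the red disc (139,250) and the orange disc (257,382). The spool is at (612,260). I start with the three on the right, which are plain steel in the crop.

```bash
cat >> h.py <<'E'
def delta(xyz,yaw):
    """shift (cm) and z turn to bring tool above xyz pointing down with jaw (mod pi) at yaw"""
    o=telemetry.get_obs(); r=R.from_quat(o["ee_rot"]); M=r.as_matrix()
    z=M[:,2]; a=np.arctan2(z[1],z[0]); t=(yaw-a+np.pi/2)%np.pi-np.pi/2
    tilt=np.cross(M[:,0],[0,0,-1])
    print("t",round(float(o["clock"]),2),"pos",o["position"].round(4),"jaw",round(a,3),"shift cm",(100*(np.array(xyz)-o["position"])).round(2),"turn",round(t,3),"tilt",tilt.round(3),"grip",round(float(o["grip_width"]),3),"F",o["ft_force"].round(1),"j7",round(o["joint_pos"][6],2))
E
python3 - <<'E'
from h import *
delta([.4405,-.3656,.10],-.18)
E
```

```text
t 1.6 pos [ 0.2813 -0.5581  0.2314] jaw -1.104 shift cm [ 15.92  19.25 -13.14] turn 0.924 tilt [0. 0. 0.] grip 0.998 F [ 0.  -0.4 -0.7] j7 -0.09
```

```bash
python3 -m crank '[[0,[2,2.4,0],[0,0,0.1155]],[0,[2,2.4,-1],[0,0,0.1155]],[0,[2,2.4,-2],[0,0,0.1155]],[0,[2,2.4,-2],[0,0,0.1155]],[0,[2,2.4,-2],[0,0,0.1155]],[0,[2,2.4,-2],[0,0,0.1155]],[0,[2,2.4,-2],[0,0,0.1155]],[0,[1.9,2.4,-2],[0,0,0.1155]],[0,[0,0,0],[0,0,0]],[0,[0,0,0],[0,0,0]]]' 40
python3 - <<'E'
from h import *
delta([.4405,-.3656,.10],-.18)
p=viewer.camera("wrist"); save(p,"w0.png")
print(p["intrinsics"],p["cam_to_world"].round(3))
for n in ["disc1_center","disc3_center"]:
  for f in (spot_in,mark_of):
    for d in f(n,p): print(n,f.__name__,round(d["conf"],2),w(p,d["location"]).round(4))
E
```

```text
clock: 2.43
position: [0.441, -0.3639, 0.1002]
ee_rot: [0.063, 0.705, -0.062, 0.704]
ft_force: [-0.4, -0.4, 0.3]
grip_width: 0.999
t 2.43 pos [ 0.441  -0.3639  0.1002] jaw -0.176 shift cm [-0.05 -0.17 -0.02] turn -0.004 tilt [-0.002 -0.001 -0.   ] grip 0.999 F [-0.4 -0.4  0.3] j7 0.34
[[325.1922621    0.         283.90167354]
 [  0.         325.1922621  208.15676617]
 [  0.           0.           1.        ]] [[ 0.984  0.17   0.047  0.452]
 [-0.176  0.951  0.254 -0.3  ]
 [-0.001 -0.258  0.966  0.243]
 [ 0.     0.     0.     1.   ]]
disc3_center call 0.79 [ 0.444  -0.3653  0.018 ]
disc3_center call 0.63 [ 0.4409 -0.3681  0.0127]
```

View pics/w0.png

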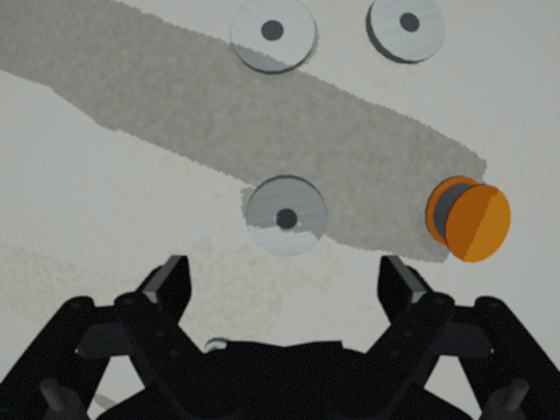

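The wrist picture shows the grey disc centred at (287,216), between the jaws along x. The spool is at (470,222), clear of the gripper.

```bash
cat >> h.py <<'E'
def rayw(p,u,v,z):
    K=p["intrinsics"]; a=np.array([u-K[0,2],v-K[1,2]]); r=np.hypot(*a); th=r/K[0,0]
    d=np.r_[a/r*np.sin(th),np.cos(th)]*[1,-1,-1]; d=p["cam_to_world"][:3,:3]@d; o=p["cam_to_world"][:3,3]
    return o+d*(z-o[2])/d[2]
def pxw(p,P):
    c=(np.linalg.inv(p["cam_to_world"])@np.append(P,1))[:3]*[1,-1,-1]; th=np.arctan2(np.hypot(c[0],c[1]),c[2])
    K=p["intrinsics"]; return np.r_[K[0,2],K[1,2]]+K[0,0]*th*c[:2]/np.hypot(c[0],c[1])
def discs(p,zt=.018):
    """fit grey/any disc rims: hole blob near detections -> ray"""
    for n in ["disc%d_center"%i for i in range(1,7)]:
        for d in mark_of(n,p):
            if d["conf"]>.3: print(n,round(d["conf"],2),w(p,d["location"]).round(4))
E
python3 - <<'E'
from h import *
p=viewer.camera("wrist"); print(rayw(p,287,217,.018).round(4)); 
q=rayw(p,287,217,.018); delta([q[0],q[1],.0],-.18)
E
```

```text
[ 0.4406 -0.3705  0.018 ]
t 2.73 pos [ 0.4398 -0.3674  0.102 ] jaw -0.182 shift cm [  0.08  -0.31 -10.2 ] turn 0.002 tilt [0.001 0.001 0.   ] grip 1.001 F [ 0.2  0.1 -0.1] j7 0.34
```

```bash
python3 -m crank '[[0,[0,-0.15,-2.5],[0,0,0]],[0,[0,0,-2.5],[0,0,0]],[0,[0,0,-2],[0,0,0]],[0,[0,0,-1.5],[0,0,0]],[0,[0,0,-1],[0,0,0]],[0,[0,0,-0.5],[0,0,0]],[0.1,[0,0,0],[0,0,0]],[0.4,[0,0,0],[0,0,0]],[0.6,[0,0,0],[0,0,0]],[0.6,[0,0,0],[0,0,0]],[0.6,[0,0,0],[0,0,0]],[0.6,[0,0,0],[0,0,0]]]' 40
python3 - <<'E'
from h import *
delta([.4405,-.3656,.10],-.18)
p=viewer.camera("wrist"); save(p,"w1.png")
E
```

```text
clock: 3.73
position: [0.4411, -0.3684, 0.003]
ee_rot: [0.063, 0.704, -0.064, 0.705]
ft_force: [-1.3, 1.0, 6.9]
grip_width: 0.68
t 3.73 pos [ 0.4411 -0.3684  0.003 ] jaw -0.18 shift cm [-0.06  0.28  9.7 ] turn 0.0 tilt [0.002 0.002 0.   ] grip 0.68 F [-1.3  1.   6.9] j7 0.31
```

View pics/w1.png

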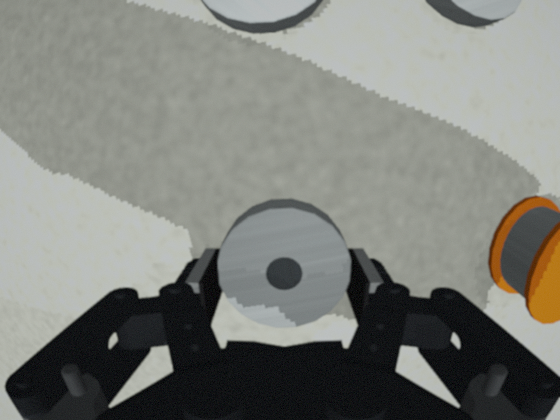

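Run:
```python
from h import *
p=viewer.camera("wrist"); q=rayw(p,284,273,.018);print(q.round(4)); o=telemetry.get_obs()["position"]
M=R.from_quat(telemetry.get_obs()["ee_rot"]).as_matrix()
print("offset in tool y (across pads):",(q-o)@M[:,1],"jaw",(q-o)@M[:,2], M[:,1].round(2))
print(pxw(p,[o[0],o[1],.018]))
```

```text
[ 0.4404 -0.3668  0.018 ]
offset in tool y (across pads): 0.0013759285988347305 jaw -0.0009723394783774709 [ 0.18  0.98 -0.  ]
[286.29264932 275.82480608]
```

```bash
python3 -m crank '[[0.6,[0,0,0.5],[0,0,0]],[0.6,[0,0,2],[0,0,0]],[0.6,[0,0,3.5],[0,0,0]],[0.6,[0,0,3.5],[0,0,0]],[0.6,[0,0,3.5],[0,0,0]],[0.6,[0,0,2],[0,0,0]],[0.6,[0,0,0],[0,0,0]],[0.6,[0,0,0],[0,0,0]]]' 60
python3 - <<'E'
from h import *
p=viewer.camera("wrist"); save(p,"w2.png")
delta([.5735,-.0155,.16],-.18)
E
```

```text
clock: 4.5
position: [0.4405, -0.3679, 0.1522]
ee_rot: [0.063, 0.704, -0.064, 0.705]
ft_force: [-0.1, 0.1, -4.0]
grip_width: 0.672
t 4.55 pos [ 0.4397 -0.3673  0.1506] jaw -0.18 shift cm [13.38 35.18  0.94] turn 0.0 tilt [-0.    -0.001 -0.   ] grip 0.673 F [-0.1  0.  -5. ] j7 0.36
```

View pics/w2.png

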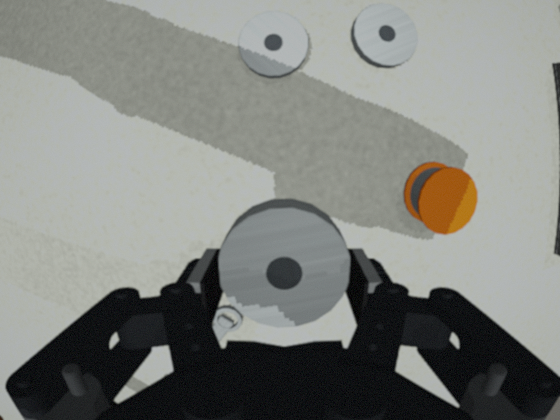

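The disc is held level, with its hole at (284,272). Next I go above the tower.

```bash
python3 -m crank '[[0.6,[1.34,3.52,0.5],[0,0,0]],[0.6,[1.34,3.52,0.5],[0,0,0]],[0.6,[1.34,3.52,0],[0,0,0]],[0.6,[1.34,3.52,0],[0,0,0]],[0.6,[1.34,3.52,0],[0,0,0]],[0.6,[1.34,3.52,0],[0,0,0]],[0.6,[1.34,3.52,0],[0,0,0]],[0.6,[1.34,3.52,0],[0,0,0]],[0.6,[1.34,3.52,0],[0,0,0]],[0.6,[1.34,3.52,0],[0,0,0]],[0.6,[0,0,0],[0,0,0]],[0.6,[0,0,0],[0,0,0]]]'
python3 - <<'E'
from h import *
p=viewer.camera("wrist"); save(p,"w3.png")
delta([.5740,-.0150,.16],-.18)
for n in ["tower_rim","tower_mark","tower_floor","fixture","bolt1_grip","bolt2_grip","bolt3_grip"]:
    for d in mark_of(n,p)[:2]: print(n,round(d["conf"],2),w(p,d["location"]).round(4))
t=viewer.camera("top");look(t,["tower_rim","tower_floor","bolt1_grip","bolt2_grip","bolt3_grip"])
t=viewer.camera("side");look(t,["tower_rim","tower_mark","bolt1_grip","bolt2_grip","bolt3_grip"])
E
```

```text
clock: 5.55
position: [0.5735, -0.0124, 0.1591]
ee_rot: [0.062, 0.706, -0.061, 0.703]
ft_force: [0.4, -0.7, -4.1]
grip_width: 0.668
t 5.6 pos [ 0.5732 -0.0149  0.1592] jaw -0.178 shift cm [ 0.08 -0.01  0.08] turn -0.002 tilt [-0.    -0.003 -0.   ] grip 0.675 F [ 0.2 -0.8 -3.6] j7 -0.36
bolt1_grip 0.59 [0.4833 0.0803 0.0483]
bolt2_grip 0.87 [0.4673 0.0071 0.0414]
bolt3_grip 0.73 [ 0.4516 -0.0671  0.0467]
tower_rim 0.57 [ 0.5714 -0.0119  0.1022] [292 182]
tower_floor 0.9 [ 0.576  -0.0193  0.0119] [292 187]
bolt1_grip 0.64 [0.4819 0.079  0.0436] [253 222]
bolt2_grip 0.58 [0.4657 0.0049 0.0463] [283 229]
bolt3_grip 0.59 [0.4825 0.0785 0.0429] [253 222]
tower_rim 0.83 [ 0.5704 -0.0193  0.1029] [255 200]
tower_rim 0.58 [ 0.4555 -0.2348  0.0112] [322 207]
tower_mark 0.71 [ 0.5754 -0.0156  0.0855] [253 206]
tower_mark 0.51 [ 0.5769 -0.0192  0.0207] [253 225]
bolt1_grip 0.76 [0.4794 0.0772 0.0491] [266 243]
bolt2_grip 0.73 [0.4648 0.0029 0.0485] [284 231]
bolt3_grip 0.74 [ 0.449  -0.0661  0.0508] [301 221]
```

View pics/w3.png

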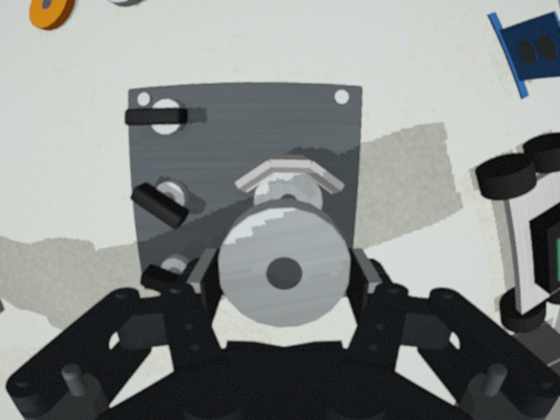

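Run:
```python
from h import *
p=viewer.camera("wrist"); o=telemetry.get_obs()["position"]; M=R.from_quat(telemetry.get_obs()["ee_rot"]).as_matrix()
print("tcp",o.round(4))
for n,u,v,z in [("disc0hole",288,199,.030),("scr+y-x",143,99,.012),("scr+y+x",342,97,.012),("sh_a",236,187,.098),("sh_b",345,190,.098),("sh_m",291,158,.098),("held",284,272,o[2]+.017)]:
    q=rayw(p,u,v,z); print(n,q.round(4),"rel tool y,jaw",((q-o)@M[:,1]).round(4),((q-o)@M[:,2]).round(4))
```

```text
tcp [ 0.5743 -0.0156  0.1613]
disc0hole [ 0.5768 -0.0165  0.03  ] rel tool y,jaw -0.0004 0.0026
scr+y-x [0.4595 0.0998 0.012 ] rel tool y,jaw 0.093 -0.1336
scr+y+x [0.6404 0.0631 0.012 ] rel tool y,jaw 0.0893 0.051
sh_a [0.5469 0.0137 0.098 ] rel tool y,jaw 0.0239 -0.0322
sh_b [ 0.6167 -0.001   0.098 ] rel tool y,jaw 0.0219 0.0391
sh_m [0.5854 0.0257 0.098 ] rel tool y,jaw 0.0426 0.0035
held [ 0.5739 -0.0126  0.1783] rel tool y,jaw 0.0029 -0.001
```

```bash
python3 -m crank '[[0.6,[0.15,-0.28,-2],[0,0,-0.015]],[0.6,[0,0,-2],[0,0,0]],[0.6,[0,0,-1.5],[0,0,0]],[0.6,[0,0,-1],[0,0,0]],[0.6,[0,0,-0.7],[0,0,0]],[0.6,[0,0,-0.7],[0,0,0]],[0.6,[0,0,0],[0,0,0]]]'
python3 - <<'E'
from h import *
p=viewer.camera("wrist"); save(p,"w4.png")
delta([.5740,-.0150,.041],-.19)
E
```

```text
clock: 7.18
position: [0.5754, -0.0184, 0.0814]
ee_rot: [0.069, 0.704, -0.069, 0.703]
ft_force: [0.1, 0.0, -3.8]
grip_width: 0.672
t 7.23 pos [ 0.5758 -0.0184  0.0823] jaw -0.195 shift cm [-0.18  0.34 -4.13] turn 0.005 tilt [-0. -0. -0.] grip 0.668 F [-0.4 -0.  -3. ] j7 -0.41
```

View pics/w4.png

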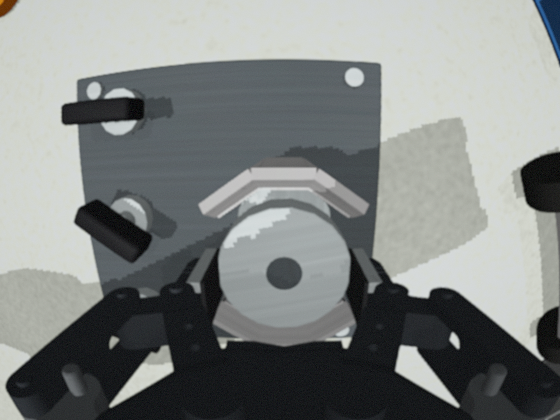

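The shell spans columns 200–367 (middle 283) and the disc hole is at 284, with no contact force. It is centred, so I lower it and let go.

```bash
python3 -m crank '[[0.6,[0,0,-0.8],[0,0,0]],[0.6,[0,0,-0.8],[0,0,0]],[0.6,[0,0,-0.8],[0,0,0]],[0.6,[0,0,-0.8],[0,0,0]],[0.6,[0,0,-0.8],[0,0,0]],[0.6,[0,0,0],[0,0,0]],[0.6,[0,0,0],[0,0,0]]]'
```

```text
clock: 7.82
position: [0.5754, -0.0184, 0.0417]
ee_rot: [0.069, 0.704, -0.069, 0.703]
ft_force: [0.1, 0.0, -3.1]
grip_width: 0.672
```

```bash
python3 -m crank '[[0.1,[0,0,0],[0,0,0]],[0.1,[0,0,0],[0,0,0]],[0.1,[0,0,0],[0,0,0]],[0.1,[0,0,0],[0,0,0]],[0.1,[0,0,1.5],[0,0,0]],[0.1,[0,0,2.5],[0,0,0]],[0.1,[0,0,3.5],[0,0,0]],[0.1,[0,0,3.5],[0,0,0]],[0.1,[0,0,0],[0,0,0]],[0.1,[0,0,0],[0,0,0]]]'
python3 - <<'E'
from h import *
p=viewer.camera("wrist"); save(p,"w5.png")
for n in ["disc1_center","disc5_center","disc6_center"]:
    for d in mark_of(n,p)[:2]: print(n,round(d["conf"],2),w(p,d["location"]).round(4))
t=viewer.camera("top");look(t,["disc%d_center"%i for i in range(1,7)])
delta([.4530,-.2325,.08],-.19)
E
```

```text
clock: 8.65
position: [0.5773, -0.0184, 0.1549]
ee_rot: [0.069, 0.702, -0.069, 0.706]
ft_force: [-0.4, -1.1, -0.9]
grip_width: 0.899
disc1_center 0.85 [0.5855 0.3735 0.0094] [138 182]
disc2_center 0.77 [0.5658 0.2606 0.0119] [182 190]
disc3_center 0.41 [ 0.5761 -0.0191  0.0422] [293 185]
disc4_center 0.59 [0.3579 0.2491 0.0082] [184 272]
disc4_center 0.58 [0.4566 0.2377 0.0085] [190 233]
disc5_center 0.56 [ 0.5542 -0.2366  0.0058] [376 197]
t 9.2 pos [ 0.5757 -0.0184  0.1521] jaw -0.195 shift cm [-12.27 -21.41  -7.21] turn 0.005 tilt [-0. -0. -0.] grip 0.9 F [-0.3  0.  -0.1] j7 -0.38
```

View pics/w5.png

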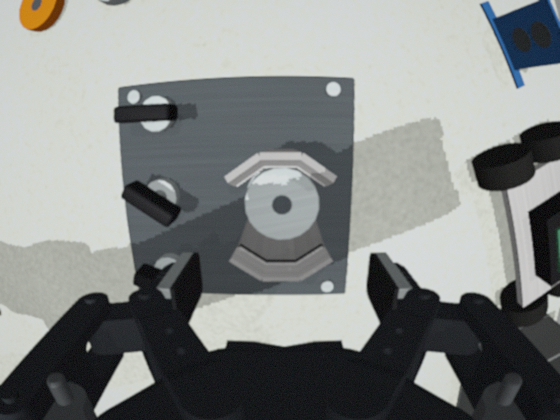

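The second disc lies flat in the tower, hole at (282,205). Next is R1.

```bash
python3 -m crank '[[0.1,[-0.4,-3.6,0],[0,0,0]],[0.1,[-0.4,-3.6,0],[0,0,0]],[0.1,[-0.4,-3.6,-0.5],[0,0,0]],[0.1,[-0.4,-3.6,-1.2],[0,0,0]],[0.1,[-0.3,-3.6,-1.5],[0,0,0]],[0.1,[-0.3,-3.7,-2],[0,0,0]],[0.1,[0,0,0],[0,0,0]],[0.1,[0,0,0],[0,0,0]]]'
python3 - <<'E'
from h import *
p=viewer.camera("wrist"); save(p,"w6.png")
im=cv2.GaussianBlur(cv2.cvtColor(p["frame"],cv2.COLOR_RGB2GRAY),(5,5),0)
c=cv2.HoughCircles(im,cv2.HOUGH_GRADIENT,1,40,param1=60,param2=20,minRadius=28,maxRadius=60)
o=telemetry.get_obs()["position"];M=R.from_quat(telemetry.get_obs()["ee_rot"]).as_matrix()
for u,v,r in c[0][:6]:
    q=rayw(p,u,v,.018); print(u,v,r,q.round(4),"rel y,jaw",((q-o)@M[:,1]).round(4),((q-o)@M[:,2]).round(4))
for n in ["disc1_center","disc5_center","disc6_center"]:
    for d in mark_of(n,p)[:2]: print(n,round(d["conf"],2),w(p,d["location"]).round(4))
delta([.5535,-.2355,.003],-.195)
E
```

```text
clock: 9.87
position: [0.5522, -0.2375, 0.0989]
ee_rot: [0.071, 0.705, -0.07, 0.703]
ft_force: [0.1, 0.8, -0.0]
grip_width: 0.899
164.5 228.5 37.7 [ 0.4596 -0.2302  0.018 ] rel y,jaw -0.0134 -0.0929
289.5 210.5 41.3 [ 0.5555 -0.235   0.018 ] rel y,jaw 0.0006 0.0021
disc1_center 0.39 [ 0.5834 -0.3954  0.0016]
disc5_center 0.68 [ 0.5549 -0.2331  0.0096]
disc5_center 0.54 [ 0.4543 -0.0692  0.0452]
disc6_center 0.9 [ 0.4566 -0.2326  0.0057]
disc6_center 0.3 [ 0.5567 -0.2336  0.0102]
t 10.07 pos [ 0.5546 -0.2334  0.1012] jaw -0.193 shift cm [-0.11 -0.21 -9.82] turn -0.002 tilt [-0.     0.001  0.   ] grip 0.898 F [-0.2 -0.3  0.2] j7 -0.01
```

View pics/w6.png

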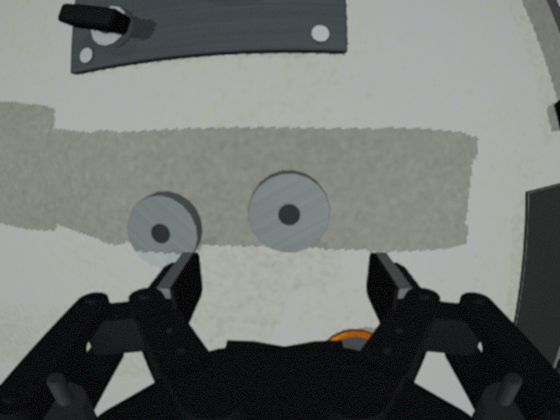

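R1 is centred at (289,211), R2 at (164,229) is clear of the left finger, and the spool edge at (350,338) is well away. I descend and grip.

```bash
python3 -m crank '[[0.1,[0.1,0.05,-2.5],[0,0,0]],[0.1,[0,0,-2.5],[0,0,0]],[0.1,[0,0,-2],[0,0,0]],[0.1,[0,0,-1.5],[0,0,0]],[0.1,[0,0,-0.8],[0,0,0]],[0.1,[0,0,-0.4],[0,0,0]],[0.2,[0,0,0],[0,0,0]],[0.4,[0,0,0],[0,0,0]],[0.6,[0,0,0],[0,0,0]],[0.6,[0,0,0],[0,0,0]],[0.6,[0,0,0],[0,0,0]],[0.6,[0,0,0],[0,0,0]]]' 50
python3 -m crank '[[0.6,[0,0,0.5],[0,0,0]],[0.6,[0,0,2],[0,0,0]],[0.6,[0,0,3.5],[0,0,0]],[0.6,[0,0,3.5],[0,0,0]],[0.6,[0,0,3.5],[0,0,0]],[0.6,[0,0,2.5],[0,0,0]],[0.6,[0,0,0],[0,0,0]],[0.6,[0,0,0],[0,0,0]]]' 60
python3 - <<'E'
from h import *
p=viewer.camera("wrist"); save(p,"w7.png")
im=cv2.GaussianBlur(cv2.cvtColor(p["frame"],cv2.COLOR_RGB2GRAY),(5,5),0)
c=cv2.HoughCircles(im,cv2.HOUGH_GRADIENT,1,40,param1=60,param2=20,minRadius=55,maxRadius=75); print(c)
h=cv2.HoughCircles(im,cv2.HOUGH_GRADIENT,1,40,param1=60,param2=12,minRadius=12,maxRadius=24); print(h)
delta([.5755,-.0184,.16],-.195)
E
```

```text
clock: 11.07
position: [0.5559, -0.2345, 0.0052]
ee_rot: [0.069, 0.703, -0.069, 0.705]
ft_force: [-0.5, 1.2, 5.6]
grip_width: 0.674
clock: 11.73
position: [0.5553, -0.2348, 0.16]
ee_rot: [0.068, 0.703, -0.069, 0.705]
ft_force: [-0.5, 0.4, -3.8]
grip_width: 0.669
[[[284.5 271.5  64.4]]]
[[[286.5 280.5  14.5]
  [135.5  46.5  14.1]
  [188.5 202.5  20.1]
  [364.5 279.5  22.3]
  [ 21.5 386.5  16. ]
  [504.5 305.5  21.2]
  [530.5 121.5  20.5]
  [197.5 272.5  14. ]
  [123.5 343.5  14.4]
  [248.5 251.5  20. ]
  [442.5 344.5  16.5]
  [479.5 387.5  12.3]]]
t 11.78 pos [ 0.5543 -0.2346  0.1581] jaw -0.195 shift cm [ 2.12 21.62  0.19] turn 0.0 tilt [ 0. -0.  0.] grip 0.666 F [-0.6  0.5 -3.9] j7 0.01
```

```bash
python3 -m crank '[[0.6,[0.36,3.66,0.2],[0,0,0]],[0.6,[0.36,3.66,0],[0,0,0]],[0.6,[0.36,3.66,0],[0,0,0]],[0.6,[0.36,3.66,0],[0,0,0]],[0.6,[0.36,3.66,0],[0,0,0]],[0.6,[0.35,3.66,0],[0,0,0]],[0.6,[0,0,0],[0,0,0]],[0.6,[0,0,-2.0],[0,0,0]],[0.6,[0,0,-1.5],[0,0,0]],[0.6,[0,0,-1],[0,0,0]],[0.6,[0,0,0],[0,0,0]]]'
python3 - <<'E'
from h import *
p=viewer.camera("wrist"); save(p,"w8.png")
delta([.576,-.0154,.059],-.195)
E
```

```text
clock: 12.7
position: [0.5739, -0.0153, 0.1118]
ee_rot: [0.069, 0.706, -0.069, 0.702]
ft_force: [-1.1, -0.2, -3.5]
grip_width: 0.671
t 12.75 pos [ 0.5749 -0.0152  0.1136] jaw -0.195 shift cm [ 0.11 -0.02 -5.46] turn 0.0 tilt [-0.    -0.004 -0.   ] grip 0.67 F [ 0.1  0.  -3.2] j7 -0.4
```

View pics/w8.png

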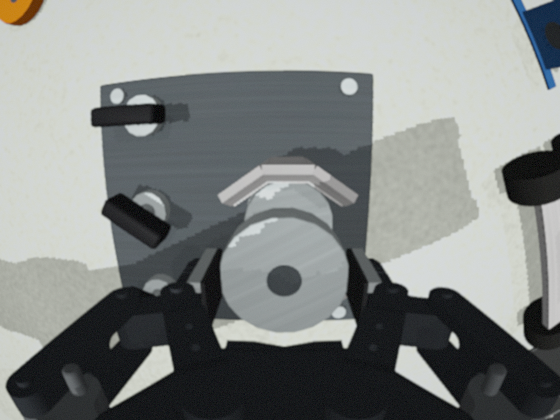

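Shell middle is at 288 and the disc hole at 284, so I shift about 1 mm along the jaw, then go down in small steps.

```bash
python3 -m crank '[[0.6,[0.12,-0.02,-1],[0,0,0]],[0.6,[0,0,-1],[0,0,0]],[0.6,[0,0,-0.7],[0,0,0]],[0.6,[0,0,-0.7],[0,0,0]],[0.6,[0,0,-0.7],[0,0,0]],[0.6,[0,0,-0.7],[0,0,0]],[0.6,[0,0,-0.6],[0,0,0]],[0.6,[0,0,0],[0,0,0]],[0.6,[0,0,0],[0,0,0]]]'
```

```text
clock: 13.5
position: [0.5774, -0.0151, 0.0613]
ee_rot: [0.069, 0.704, -0.069, 0.704]
ft_force: [-0.3, 0.1, -2.9]
grip_width: 0.669
```

```bash
python3 -m crank '[[0.6,[0,0,-0.3],[0,0,0]],[0.1,[0,0,0],[0,0,0]],[0.1,[0,0,0],[0,0,0]],[0.1,[0,0,0],[0,0,0]],[0.1,[0,0,0],[0,0,0]],[0.1,[0,0,1.5],[0,0,0]],[0.1,[0,0,2.5],[0,0,0]],[0.1,[0,0,3.5],[0,0,0]],[0.1,[0,0,2],[0,0,0]],[0.1,[0,0,0],[0,0,0]],[0.1,[0,0,0],[0,0,0]]]'
python3 - <<'E'
from h import *
p=viewer.camera("wrist"); save(p,"w9.png")
for i in range(2):
  t=viewer.camera("top");look(t,["disc3_center","disc5_center","disc6_center"])
delta([.4530,-.2325,.1],-.195)
E
```

```text
clock: 14.42
position: [0.5784, -0.0151, 0.155]
ee_rot: [0.069, 0.703, -0.069, 0.705]
ft_force: [-0.5, 0.4, -0.2]
grip_width: 0.898
disc5_center 0.58 [ 0.5739 -0.019   0.0505] [293 185]
disc5_center 0.24 [ 0.5748 -0.0104  0.1003] [291 181]
disc5_center 0.58 [ 0.574  -0.016   0.0543] [292 185]
t 14.87 pos [ 0.5773 -0.0151  0.1531] jaw -0.195 shift cm [-12.43 -21.74  -5.31] turn -0.0 tilt [-0.    -0.001 -0.   ] grip 0.9 F [0.4 0.8 0.3] j7 -0.38
```

View pics/w9.png

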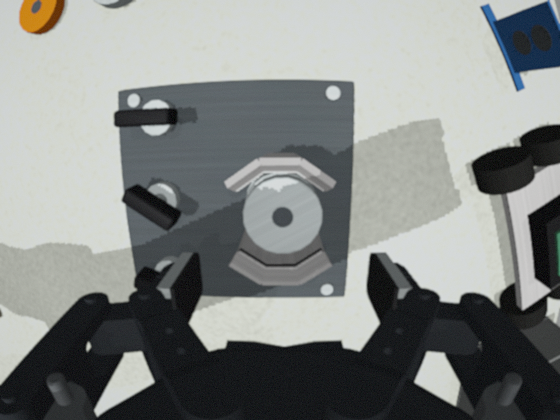

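The third disc lies flat, hole at (283,217). Now R2.

```bash
python3 -m crank '[[0.1,[-1.75,-3.1,0],[0,0,0]],[0.1,[-1.75,-3.1,0],[0,0,0]],[0.1,[-1.75,-3.1,-0.5],[0,0,0]],[0.1,[-1.75,-3.1,-1],[0,0,0]],[0.1,[-1.75,-3.1,-1.2],[0,0,0]],[0.1,[-1.75,-3.1,-1.2],[0,0,0]],[0.1,[-1.75,-3.1,-1.3],[0,0,0]],[0.1,[0,0,0],[0,0,0]],[0.1,[0,0,0],[0,0,0]]]'
python3 - <<'E'
from h import *
p=viewer.camera("wrist"); save(p,"w10.png")
im=cv2.GaussianBlur(cv2.cvtColor(p["frame"],cv2.COLOR_RGB2GRAY),(5,5),0)
c=cv2.HoughCircles(im,cv2.HOUGH_GRADIENT,1,40,param1=60,param2=20,minRadius=28,maxRadius=60)
o=telemetry.get_obs()["position"];M=R.from_quat(telemetry.get_obs()["ee_rot"]).as_matrix()
for u,v,r in c[0][:6]:
    q=rayw(p,u,v,.018); print(u,v,r,p["frame"][int(v)-12,int(u)],q.round(4),"rel y,jaw",((q-o)@M[:,1]).round(4),((q-o)@M[:,2]).round(4))
for n in ["disc5_center","disc6_center"]:
    for d in mark_of(n,p)[:2]: print(n,round(d["conf"],2),w(p,d["location"]).round(4))
delta([.455,-.2320,.003],-.195)
E
```

```text
clock: 15.62
position: [0.4534, -0.2339, 0.1008]
ee_rot: [0.07, 0.704, -0.07, 0.703]
ft_force: [-0.2, 0.6, 0.5]
grip_width: 0.895
287.5 208.5 40.5 [124 129 129] [ 0.4557 -0.2301  0.018 ] rel y,jaw 0.0023 0.0004
disc6_center 0.61 [ 0.4571 -0.2332  0.0095]
t 15.77 pos [ 0.456 -0.231  0.102] jaw -0.193 shift cm [-0.1 -0.1 -9.9] turn -0.002 tilt [-0.     0.001  0.   ] grip 0.902 F [ 0.8 -0.7 -0.6] j7 0.1
```

```bash
python3 -m crank '[[0.1,[0,0.1,-2.5],[0,0,0]],[0.1,[0,0,-2.5],[0,0,0]],[0.1,[0,0,-2],[0,0,0]],[0.1,[0,0,-1.5],[0,0,0]],[0.1,[0,0,-0.8],[0,0,0]],[0.1,[0,0,-0.4],[0,0,0]],[0.2,[0,0,0],[0,0,0]],[0.4,[0,0,0],[0,0,0]],[0.6,[0,0,0],[0,0,0]],[0.6,[0,0,0],[0,0,0]],[0.6,[0,0,0],[0,0,0]],[0.6,[0,0,0],[0,0,0]]]' 50
python3 -m crank '[[0.6,[0,0,0.5],[0,0,0]],[0.6,[0,0,2],[0,0,0]],[0.6,[0,0,3.5],[0,0,0]],[0.6,[0,0,3.5],[0,0,0]],[0.6,[0,0,3.5],[0,0,0]],[0.6,[0,0,2.5],[0,0,0]],[0.6,[0,0,0],[0,0,0]],[0.6,[0,0,0],[0,0,0]]]' 60
python3 - <<'E'
from h import *
p=viewer.camera("wrist"); save(p,"w11.png")
im=cv2.GaussianBlur(cv2.cvtColor(p["frame"],cv2.COLOR_RGB2GRAY),(5,5),0)
c=cv2.HoughCircles(im,cv2.HOUGH_GRADIENT,1,40,param1=60,param2=20,minRadius=55,maxRadius=75); print(c)
delta([.5765,-.0152,.16],-.195)
E
```

```text
clock: 16.77
position: [0.4561, -0.231, 0.006]
ee_rot: [0.069, 0.703, -0.069, 0.704]
ft_force: [-1.4, 2.3, 6.1]
grip_width: 0.675
clock: 17.43
position: [0.4555, -0.2316, 0.161]
ee_rot: [0.068, 0.703, -0.069, 0.705]
ft_force: [-0.4, -0.1, -4.0]
grip_width: 0.671
[[[283.5 268.5  64.2]]]
t 17.48 pos [ 0.4546 -0.2311  0.1593] jaw -0.195 shift cm [12.19 21.59  0.07] turn 0.0 tilt [ 0. -0.  0.] grip 0.673 F [ 0.  -0.1 -3.9] j7 0.13
```

```bash
python3 -m crank '[[0.6,[1.74,3.07,0.2],[0,0,0]],[0.6,[1.74,3.07,0.2],[0,0,0]],[0.6,[1.74,3.07,0],[0,0,0]],[0.6,[1.74,3.07,0],[0,0,0]],[0.6,[1.74,3.07,0],[0,0,0]],[0.6,[1.74,3.07,0],[0,0,0]],[0.6,[1.74,3.07,0],[0,0,0]],[0.6,[0,0,0],[0,0,0]],[0.6,[0,0,-2],[0,0,0]],[0.6,[0,0,-2],[0,0,0]],[0.6,[0,0,-1],[0,0,0]],[0.6,[0,0,0],[0,0,0]]]'
python3 - <<'E'
from h import *
p=viewer.camera("wrist"); save(p,"w12.png")
delta([.5765,-.0165,.078],-.195)
E
```

```text
clock: 18.48
position: [0.5742, -0.0164, 0.1096]
ee_rot: [0.069, 0.706, -0.069, 0.701]
ft_force: [-0.7, 0.1, -3.3]
grip_width: 0.666
t 18.53 pos [ 0.5754 -0.0164  0.1116] jaw -0.195 shift cm [ 0.11 -0.01 -3.36] turn -0.0 tilt [-0.    -0.004 -0.   ] grip 0.668 F [ 0.3 -0.4 -3. ] j7 -0.41
```

View pics/w12.png

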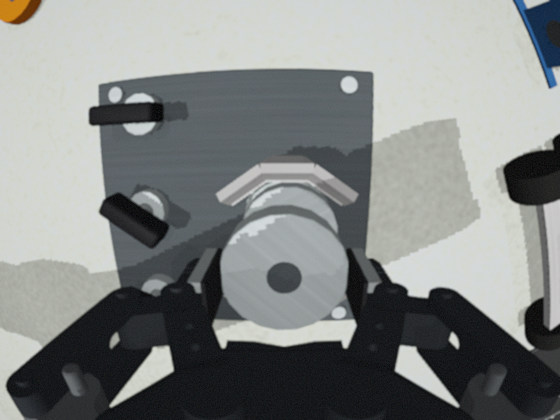

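```bash
python3 -m crank '[[0.6,[0.12,0,-0.8],[0,0,0]],[0.6,[0,0,-0.7],[0,0,0]],[0.6,[0,0,-0.7],[0,0,0]],[0.6,[0,0,-0.7],[0,0,0]],[0.6,[0,0,-0.6],[0,0,0]],[0.6,[0,0,0],[0,0,0]],[0.6,[0,0,0],[0,0,0]]]'
```

```text
clock: 19.12
position: [0.5778, -0.0162, 0.0783]
ee_rot: [0.069, 0.704, -0.069, 0.704]
ft_force: [0.2, 0.0, -3.2]
grip_width: 0.668
```

```bash
python3 -m crank '[[0.6,[0,0,-0.4],[0,0,0]],[0.6,[0,0,0],[0,0,0]],[0.1,[0,0,0],[0,0,0]],[0.1,[0,0,0],[0,0,0]],[0.1,[0,0,0],[0,0,0]],[0.1,[0,0,0],[0,0,0]],[0.1,[0,0,1.5],[0,0,0]],[0.1,[0,0,2.5],[0,0,0]],[0.1,[0,0,3.5],[0,0,0]],[0.1,[0,0,0],[0,0,0]],[0.1,[0,0,0],[0,0,0]]]'
python3 - <<'E'
from h import *
p=viewer.camera("wrist"); 
a=p["frame"][:,:,::-1]
p2=viewer.camera("side"); b=cv2.resize(p2["frame"][170:270,200:333,::-1],(560,420),interpolation=cv2.INTER_CUBIC)
cv2.imwrite("pics/w13.png",cv2.resize(np.hstack([a,b]),(800,300)))
for n in ["bolt1_grip","bolt2_grip","bolt3_grip"]:
    for d in mark_of(n,p)[:2]: print(n,round(d["conf"],2),w(p,d["location"]).round(4))
delta([.4530,-.2325,.1],-.195)
E
```

```text
clock: 20.03
position: [0.5795, -0.0161, 0.1519]
ee_rot: [0.069, 0.702, -0.069, 0.705]
ft_force: [-0.3, 0.3, -0.7]
grip_width: 0.9
bolt1_grip 0.79 [0.486  0.0788 0.0467]
bolt2_grip 0.67 [0.4667 0.0077 0.0419]
bolt2_grip 0.32 [0.4825 0.0773 0.0469]
bolt3_grip 0.68 [0.4832 0.0798 0.0484]
bolt3_grip 0.63 [ 0.4503 -0.0694  0.0475]
t 20.28 pos [ 0.5774 -0.0162  0.1485] jaw -0.195 shift cm [-12.44 -21.63  -4.85] turn -0.0 tilt [-0.    -0.002 -0.   ] grip 0.896 F [0.6 0.8 0.6] j7 -0.39
```

View pics/w13.png

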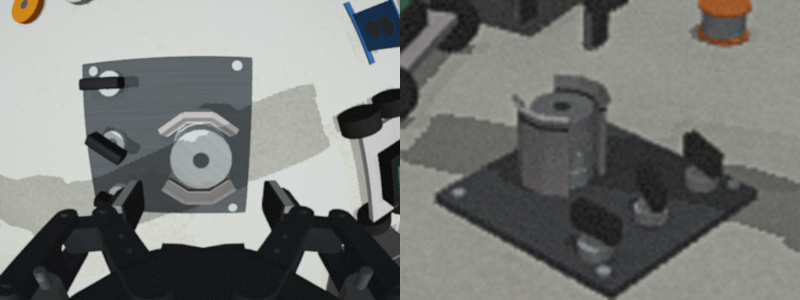

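Four discs now lie flat with the top level with the line. The arm is clear of the bolts, so I measure the bar angles next. 14 pictures viewed so far.

```bash
cat >> h.py <<'E'
def bars(p,rf,thr=None):
    """bar yaw by darkness-weighted segmentation, rectified to plane z=.058 (1px=0.5mm)"""
    C={1:(.4825,.0787),2:(.4675,.0052),3:(.4525,-.0685)}
    g=cv2.cvtColor(p["frame"],cv2.COLOR_RGB2GRAY)
    for k,(x,y) in C.items():
        n=np.arange(-35,35.5,1)/1000; X,Y=np.meshgrid(x+n,y+n,indexing="ij")
        U=np.array([[rf(p,[a,b,.058]) for a,b in zip(r,s)] for r,s in zip(X,Y)],np.float32)
        im=cv2.GaussianBlur(cv2.remap(g,U[...,0],U[...,1],cv2.INTER_LINEAR),(3,3),0)
        m=(im<(thr or 38)).astype(np.uint8); nl,l,st,ce=cv2.connectedComponentsWithStats(m)
        if nl<2: print(k,"none",im.min(),np.median(im)); continue
        j=max(range(1,nl),key=lambda i:st[i,4]); I,J=np.where(l==j)
        (c),(s),ang=cv2.minAreaRect(np.c_[I,J].astype(np.float32)); P=np.c_[I,J]-[I.mean(),J.mean()]
        e,v=np.linalg.eigh(P.T@P); yaw=np.arctan(v[1,1]/v[0,1])
        print(k,"bar yaw",round(yaw,3),"centre",(x+(I.mean()-35)/1000).round(4),(y+(J.mean()-35)/1000).round(4),"size",np.round(s,0),"med/min",np.median(im),im.min())
def pxf(p,P):
    c=np.linalg.inv(p["cam_to_world"])@np.append(P,1); K=p["intrinsics"]
    return [K[0,0]*c[0]/-c[2]+K[0,2], K[1,1]*-c[1]/-c[2]+K[1,2]]
E
python3 - <<'E'
from h import *
bars(viewer.camera("top"),pxf,30); bars(viewer.camera("wrist"),pxw,30)
delta([.4825,.0787,.14],-.26+np.pi/2)
E
```

```text
1 bar yaw -0.21 centre 0.4818 0.0782 size [14. 51.] med/min 55.0 15
2 bar yaw -0.753 centre 0.4684 0.0057 size [14. 49.] med/min 54.0 16
3 bar yaw 0.373 centre 0.4348 -0.0533 size [14.  9.] med/min 69.0 7
1 bar yaw 1.495 centre 0.5085 0.0729 size [10.  8.] med/min 101.0 9
2 bar yaw -0.776 centre 0.4775 0.0103 size [13. 47.] med/min 99.0 12
3 bar yaw 0.361 centre 0.4525 -0.0783 size [60. 70.] med/min 26.0 12
t 20.38 pos [ 0.5776 -0.0162  0.1488] jaw -0.195 shift cm [-9.51  9.49 -0.88] turn 1.506 tilt [-0.    -0.001 -0.   ] grip 0.897 F [-0.6 -0.6  0.4] j7 -0.39
```

```bash
python3 -m crank '[[0.3,[-1,1,0],[0,0,0.12]],[0.3,[-1,1,0],[0,0,0.12]],[0.3,[-1,1,0],[0,0,0.12]],[0.5,[-1,1,0],[0,0,0.12]],[0.5,[-1,1,0],[0,0,0.12]],[0.5,[-1,1,0],[0,0,0.12]],[0.5,[-1,1,0],[0,0,0.12]],[0.5,[-1,1,0],[0,0,0.12]],[0.5,[-1,1,0],[0,0,0.12]],[0.5,[-0.5,0.5,0],[0,0,0.12]],[0.5,[0,0,0],[0,0,0.12]],[0.5,[0,0,0],[0,0,0.12]]]'
python3 -m crank '[[0.5,[0,0,-1],[0,0,0.116]],[0.5,[0,0,-1],[0,0,0]],[0.5,[0,0,0],[0,0,0]],[0.5,[0,0,0],[0,0,0]]]'
python3 - <<'E'
from h import *
p=viewer.camera("wrist"); save(p,"w14.png"); bars(p,pxw,30); bars(viewer.camera("top"),pxf,30)
for d in mark_of("bolt1_grip",p)[:3]: print(round(d["conf"],2),w(p,d["location"]).round(4))
delta([.4822,.0785,.038],-.21+np.pi/2)
E
```

```text
clock: 21.38
position: [0.4826, 0.0792, 0.1494]
ee_rot: [-0.414, 0.573, 0.414, 0.573]
ft_force: [-0.7, -0.7, 1.2]
grip_width: 0.501
clock: 21.72
position: [0.4825, 0.0787, 0.1289]
ee_rot: [-0.443, 0.551, 0.444, 0.55]
ft_force: [0.8, -0.2, -0.2]
grip_width: 0.497
1 bar yaw 0.528 centre 0.4973 0.0757 size [11. 15.] med/min 75.0 19
2 bar yaw -0.781 centre 0.4647 0.01 size [13. 52.] med/min 73.0 12
3 bar yaw -0.492 centre 0.4496 -0.0543 size [19. 51.] med/min 165.0 9
1 none 93 99.0
2 none 49 92.0
3 bar yaw -0.518 centre 0.4528 -0.066 size [17. 53.] med/min 53.0 7
0.97 [0.483  0.0754 0.0501]
t 21.87 pos [0.4832 0.0789 0.1298] jaw 1.359 shift cm [-0.1  -0.04 -9.18] turn 0.002 tilt [-0.  0.  0.] grip 0.502 F [-0.5  0.1 -1.3] j7 0.97
```

View pics/w14.png

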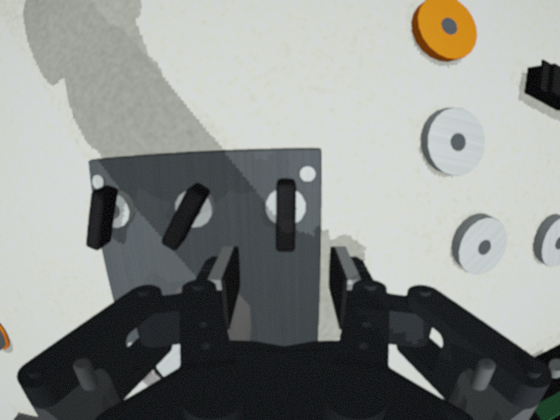

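The bolt1 bar is upright at (286,215), midway between the jaws, and the neighbours (186,217) and (102,217) are clear. I descend, grip and turn clockwise. 15 pictures viewed.

```bash
python3 -m crank '[[0.5,[0,0,-2.5],[0,0,0]],[0.5,[0,0,-2.5],[0,0,0]],[0.5,[0,0,-2],[0,0,0]],[0.5,[0,0,-1.3],[0,0,0]],[0.5,[0,0,-0.8],[0,0,0]],[0.8,[0,0,0],[0,0,0]],[0.95,[0,0,0],[0,0,0]],[0.95,[0,0,0],[0,0,0]],[0.95,[0,0,0],[0,0,0]],[0.95,[0,0,0],[0,0,0]],[0.95,[0,0,0],[0,0,0]]]' 50
python3 - <<'E'
from h import *
delta([.4822,.0785,.038],-.21+np.pi/2); print(telemetry.get_obs()["torque"])
E
```

```text
clock: 22.78
position: [0.4838, 0.0794, 0.0396]
ee_rot: [-0.445, 0.549, 0.445, 0.55]
ft_force: [-1.3, 2.2, 7.3]
grip_width: 0.152
t 22.78 pos [0.4838 0.0794 0.0396] jaw 1.361 shift cm [-0.16 -0.09 -0.16] turn -0.0 tilt [-0.001  0.002  0.   ] grip 0.152 F [-1.3  2.2  7.3] j7 0.86
[ 0.62354368  0.38495323 -0.06767332]
```

```bash
python3 -m crank '[[0.95,[0,0,0.1],[0,0,-0.05]],[0.95,[0,0,0],[0,0,-0.12]],[0.95,[0,0,0],[0,0,-0.12]],[0.95,[0,0,0],[0,0,-0.12]],[0.95,[0,0,0],[0,0,-0.12]],[0.95,[0,0,0],[0,0,-0.12]],[0.95,[0,0,0],[0,0,-0.12]],[0.95,[0,0,0],[0,0,-0.12]],[0.95,[0,0,0],[0,0,-0.12]],[0.95,[0,0,0],[0,0,-0.12]],[0.95,[0,0,0],[0,0,-0.12]],[0.95,[0,0,0],[0,0,-0.12]]]'
python3 -c "
from h import *
delta([.4822,.0785,.038],-.21+np.pi/2-2.4); print(telemetry.get_obs()['torque'])"
python3 -m crank '[[0.95,[0,0,0],[0,0,-0.12]],[0.95,[0,0,0],[0,0,-0.12]],[0.95,[0,0,0],[0,0,-0.12]],[0.95,[0,0,0],[0,0,-0.12]],[0.95,[0,0,0],[0,0,-0.12]],[0.95,[0,0,0],[0,0,-0.12]],[0.95,[0,0,0],[0,0,-0.10]],[0.95,[0,0,0],[0,0,0]]]'
python3 -c "
from h import *
delta([.4822,.0785,.038],-.21+np.pi/2-2.4); print(telemetry.get_obs()['torque'])"
```

```text
clock: 23.78
position: [0.4824, 0.0785, 0.0396]
ee_rot: [0.005, 0.707, -0.005, 0.707]
ft_force: [-2.1, 1.5, 1.5]
grip_width: 0.152
t 23.78 pos [0.4824 0.0785 0.0396] jaw -0.015 shift cm [-0.02 -0.   -0.16] turn -1.024 tilt [ 0.001 -0.001  0.   ] grip 0.152 F [-2.1  1.5  1.5] j7 -0.43
[0.17459292 0.78942208 0.08324914]
clock: 24.45
position: [0.4816, 0.0789, 0.0396]
ee_rot: [0.286, 0.647, -0.287, 0.646]
ft_force: [-7.2, 2.5, 5.4]
grip_width: 0.151
t 24.45 pos [0.4816 0.0789 0.0396] jaw -0.835 shift cm [ 0.06 -0.04 -0.16] turn -0.204 tilt [ 0.001 -0.003  0.   ] grip 0.151 F [-7.2  2.5  5.4] j7 -1.21
[ 0.48040937  1.69941802 -0.02605116]
```

```bash
python3 -m crank '[[0.95,[0,0,0],[0,0,-0.05]],[0.95,[0,0,0],[0,0,-0.05]],[0.95,[0,0,0],[0,0,-0.05]],[0.95,[0,0,0],[0,0,0]]]'
python3 -c "
from h import *
delta([.4822,.0785,.038],-.21+np.pi/2-2.4); print(telemetry.get_obs()['torque'])"
python3 -m crank '[[0.95,[0,0,0],[0,0,-0.05]],[0.95,[0,0,0],[0,0,-0.04]],[0.95,[0,0,0],[0,0,0]],[0.95,[0,0,0],[0,0,0]]]'
python3 -c "
from h import *
delta([.4822,.0785,.038],-.21+np.pi/2-2.4); print(telemetry.get_obs()['torque'])"
```

```text
clock: 24.78
position: [0.4815, 0.0791, 0.0396]
ee_rot: [0.333, 0.624, -0.334, 0.623]
ft_force: [-8.1, 2.6, 7.1]
grip_width: 0.152
t 24.78 pos [0.4815 0.0791 0.0396] jaw -0.982 shift cm [ 0.07 -0.06 -0.16] turn -0.057 tilt [ 0.    -0.003  0.   ] grip 0.152 F [-8.1  2.6  7.1] j7 -1.35
[ 0.63170076  1.74794625 -0.08526763]
clock: 25.12
position: [0.4818, 0.0793, 0.0396]
ee_rot: [0.359, 0.609, -0.36, 0.608]
ft_force: [-4.5, 2.5, 4.4]
grip_width: 0.149
t 25.12 pos [0.4818 0.0793 0.0396] jaw -1.067 shift cm [ 0.04 -0.08 -0.16] turn 0.028 tilt [ 0.    -0.002  0.   ] grip 0.149 F [-4.5  2.5  4.4] j7 -1.44
[0.71331071 1.26804912 0.74757197]
```

The torque about z rose to 0.75 N m, which is the end stop. I add a small extra twist, then let go.

```bash
python3 -m crank '[[0.95,[0,0,0],[0,0,-0.03]],[0.95,[0,0,0],[0,0,-0.02]],[0.95,[0,0,0],[0,0,0]]]'
python3 -c "
from h import *
delta([.4822,.0785,.038],-.21+np.pi/2-2.4); print(telemetry.get_obs()['torque'])"
python3 -m crank '[[0.5,[0,0,0],[0,0,0]],[0.5,[0,0,0],[0,0,0]],[0.5,[0,0,0],[0,0,0]],[0.5,[0,0,0],[0,0,0]],[0.5,[0,0,1.5],[0,0,0]],[0.5,[0,0,2.5],[0,0,0]],[0.5,[0,0,3.5],[0,0,0]],[0.5,[0,0,3],[0,0,0]],[0.5,[0,0,0],[0,0,0]],[0.5,[0,0,0],[0,0,0]]]'
python3 - <<'E'
from h import *
p=viewer.camera("wrist"); bars(p,pxw,30); bars(viewer.camera("top"),pxf,30)
delta([.4675,.0055,.14],-.765+np.pi/2)
E
```

```text
clock: 25.37
position: [0.4818, 0.0793, 0.0397]
ee_rot: [0.374, 0.6, -0.375, 0.599]
ft_force: [-6.3, 2.0, 4.9]
grip_width: 0.149
t 25.37 pos [0.4818 0.0793 0.0397] jaw -1.116 shift cm [ 0.04 -0.08 -0.17] turn 0.077 tilt [ 0.001 -0.002  0.   ] grip 0.149 F [-6.3  2.   4.9] j7 -1.48
[0.52433863 1.33238489 1.59973153]
clock: 26.2
position: [0.4843, 0.0788, 0.1463]
ee_rot: [0.376, 0.598, -0.375, 0.6]
ft_force: [-0.3, 0.2, -0.9]
grip_width: 0.501
1 bar yaw 0.305 centre 0.4701 0.0711 size [22. 10.] med/min 73.0 15
2 bar yaw 0.608 centre 0.4474 -0.0149 size [36. 32.] med/min 67.0 12
3 bar yaw -1.06 centre 0.453 -0.0657 size [70. 62.] med/min 36.0 18
1 none 92 100.0
2 none 48 91.0
3 bar yaw -0.519 centre 0.4534 -0.0666 size [16. 52.] med/min 52.0 9
t 26.3 pos [0.4827 0.0785 0.1439] jaw -1.119 shift cm [-1.52 -7.3  -0.39] turn -1.216 tilt [ 0.    -0.001  0.   ] grip 0.5 F [-0.2  0.   0.2] j7 -1.42
```

```bash
python3 -m crank '[[0.5,[-0.2,-1,0],[0,0,0.12]],[0.5,[-0.2,-1,0],[0,0,0.12]],[0.5,[-0.2,-1,0],[0,0,0.12]],[0.5,[-0.2,-1,0],[0,0,0.12]],[0.5,[-0.2,-1,0],[0,0,0.12]],[0.5,[-0.2,-1,0],[0,0,0.12]],[0.5,[-0.3,-1.3,0],[0,0,0.12]],[0.5,[0,0,0],[0,0,0.12]],[0.5,[0,0,0],[0,0,0.12]],[0.5,[0,0,0],[0,0,0.12]],[0.5,[0,0,0],[0,0,0.12]],[0.5,[0,0,0],[0,0,0.12]]]'
python3 -m crank '[[0.5,[0,0,0],[0,0,0.12]],[0.5,[0,0,0],[0,0,0.12]],[0.5,[0,0,0],[0,0,0.12]],[0.5,[0,0,0],[0,0,0.12]],[0.5,[0,0,0],[0,0,0]],[0.5,[0,0,0],[0,0,0]]]'
python3 - <<'E'
from h import *
p=viewer.camera("wrist"); bars(p,pxw,25); save(p,"w15.png")
for d in mark_of("bolt2_grip",p)[:3]: print(round(d["conf"],2),w(p,d["location"]).round(4))
delta([.4675,.0055,.039],-.765+np.pi/2)
E
```

```text
clock: 27.3
position: [0.4672, 0.0057, 0.1431]
ee_rot: [-0.115, 0.699, 0.115, 0.697]
ft_force: [0.5, -0.4, 0.1]
grip_width: 0.501
clock: 27.8
position: [0.4674, 0.0057, 0.1435]
ee_rot: [-0.274, 0.652, 0.275, 0.651]
ft_force: [0.6, 0.1, 0.4]
grip_width: 0.501
1 bar yaw -1.042 centre 0.4589 0.0663 size [2. 9.] med/min 102.0 17
2 bar yaw 0.806 centre 0.4483 0.0234 size [9. 4.] med/min 73.0 16
3 bar yaw -0.343 centre 0.4723 -0.0917 size [30. 32.] med/min 73.0 11
0.59 [0.4632 0.0077 0.045 ]
t 27.9 pos [0.4677 0.0058 0.1439] jaw 0.797 shift cm [ -0.02  -0.03 -10.49] turn 0.009 tilt [-0.    -0.001 -0.   ] grip 0.498 F [ 0.6  1.2 -0.1] j7 0.65
```

```bash
python3 -m crank '[[0.5,[0,0,-2.5],[0,0,0]],[0.5,[0,0,-2.5],[0,0,0]],[0.5,[0,0,-2.5],[0,0,0]],[0.5,[0,0,-1.8],[0,0,0]],[0.5,[0,0,-1],[0,0,0]],[0.8,[0,0,0],[0,0,0]],[0.95,[0,0,0],[0,0,0]],[0.95,[0,0,0],[0,0,0]],[0.95,[0,0,0],[0,0,0]],[0.95,[0,0,0],[0,0,0]],[0.95,[0,0,0],[0,0,0]]]' 50
python3 - <<'E'
from h import *
delta([.4675,.0055,.039],-.765+np.pi/2); print(telemetry.get_obs()["torque"])
E
```

```text
clock: 28.82
position: [0.4685, 0.0058, 0.0424]
ee_rot: [-0.276, 0.651, 0.275, 0.652]
ft_force: [-3.6, -0.4, 6.3]
grip_width: 0.153
t 28.82 pos [0.4685 0.0058 0.0424] jaw 0.801 shift cm [-0.1  -0.03 -0.34] turn 0.005 tilt [0.    0.001 0.   ] grip 0.153 F [-3.6 -0.4  6.3] j7 0.59
[ 0.1255406   0.63381449 -0.04577735]
```

```bash
python3 -m crank '[[0.95,[0,0,0],[0,0,-0.06]],[0.95,[0,0,0],[0,0,-0.12]],[0.95,[0,0,0],[0,0,-0.12]],[0.95,[0,0,0],[0,0,-0.12]],[0.95,[0,0,0],[0,0,-0.12]],[0.95,[0,0,0],[0,0,-0.12]],[0.95,[0,0,0],[0,0,-0.12]],[0.95,[0,0,0],[0,0,-0.12]],[0.95,[0,0,0],[0,0,-0.12]],[0.95,[0,0,0],[0,0,-0.12]],[0.95,[0,0,0],[0,0,-0.12]],[0.95,[0,0,0],[0,0,-0.12]]]'
python3 -m crank '[[0.95,[0,0,0],[0,0,-0.12]],[0.95,[0,0,0],[0,0,-0.12]],[0.95,[0,0,0],[0,0,-0.12]],[0.95,[0,0,0],[0,0,-0.05]],[0.95,[0,0,0],[0,0,0]],[0.95,[0,0,0],[0,0,0]]]'
python3 -c "
from h import *
delta([.4675,.0055,.039],-1.025); print(telemetry.get_obs()['torque'])"
python3 -m crank '[[0.95,[0,0,0],[0,0,-0.04]],[0.95,[0,0,0],[0,0,-0.04]],[0.95,[0,0,0],[0,0,0]]]'
python3 -c "
from h import *
delta([.4675,.0055,.039],-1.025); print(telemetry.get_obs()['torque'])"
```

```text
clock: 29.82
position: [0.4678, 0.0057, 0.0424]
ee_rot: [0.204, 0.677, -0.204, 0.677]
ft_force: [-6.8, -0.2, 10.9]
grip_width: 0.147
clock: 30.32
position: [0.4677, 0.0058, 0.0424]
ee_rot: [0.336, 0.622, -0.336, 0.622]
ft_force: [-8.5, 0.3, 11.4]
grip_width: 0.148
t 30.32 pos [0.4677 0.0058 0.0424] jaw -0.99 shift cm [-0.02 -0.03 -0.34] turn -0.035 tilt [ 0.    -0.001  0.   ] grip 0.148 F [-8.5  0.3 11.4] j7 -1.15
[ 2.93704604e-04  1.67257357e+00 -2.32564582e-02]
clock: 30.57
position: [0.4676, 0.0059, 0.0424]
ee_rot: [0.36, 0.608, -0.361, 0.608]
ft_force: [-7.6, -0.1, 10.3]
grip_width: 0.148
t 30.57 pos [0.4676 0.0059 0.0424] jaw -1.069 shift cm [-0.01 -0.04 -0.34] turn 0.044 tilt [ 0.001 -0.001  0.   ] grip 0.148 F [-7.6 -0.1 10.3] j7 -1.23
[-0.04120655  1.69869802  1.12078009]
```

```bash
python3 -m crank '[[0.95,[0,0,0],[0,0,-0.03]],[0.95,[0,0,0],[0,0,0]],[0.95,[0,0,0],[0,0,0]],[0.5,[0,0,0],[0,0,0]],[0.5,[0,0,0],[0,0,0]],[0.5,[0,0,0],[0,0,0]],[0.5,[0,0,0],[0,0,0]],[0.5,[0,0,1.5],[0,0,0]],[0.5,[0,0,2.5],[0,0,0]],[0.5,[0,0,3.5],[0,0,0]],[0.5,[0,0,2.5],[0,0,0]],[0.5,[0,0,0],[0,0,0]]]'
python3 - <<'E'
from h import *
bars(viewer.camera("top"),pxf,30)
delta([.4530,-.0680,.14],-.51+np.pi/2-np.pi)
E
```

```text
clock: 31.57
position: [0.4709, 0.0059, 0.1467]
ee_rot: [0.371, 0.601, -0.368, 0.605]
ft_force: [1.3, 0.3, -0.2]
grip_width: 0.501
1 bar yaw 0.563 centre 0.4821 0.0781 size [53. 16.] med/min 57.0 11
2 none 50 100.0
3 none 91 98.0
t 31.62 pos [0.4698 0.0058 0.1442] jaw -1.099 shift cm [-1.68 -7.38 -0.42] turn -0.981 tilt [0.    0.005 0.   ] grip 0.501 F [-0.4 -0.5 -1. ] j7 -1.22
```

```bash
python3 -m crank '[[0.5,[-0.2,-1,0],[0,0,0.12]],[0.5,[-0.2,-1,0],[0,0,0.12]],[0.5,[-0.2,-1,0],[0,0,0.12]],[0.5,[-0.2,-1,0],[0,0,0.12]],[0.5,[-0.2,-1,0],[0,0,0.12]],[0.5,[-0.2,-1,0],[0,0,0.12]],[0.5,[-0.3,-1.35,0],[0,0,0.12]],[0.5,[0,0,0],[0,0,0.12]],[0.5,[0,0,0],[0,0,0.12]],[0.5,[0,0,0],[0,0,0.12]],[0.5,[0,0,0],[0,0,0.12]],[0.5,[0,0,0],[0,0,0.12]]]'
python3 -m crank '[[0.5,[0,0,0],[0,0,0.12]],[0.5,[0,0,0],[0,0,0.12]],[0.5,[0,0,0],[0,0,0.12]],[0.5,[0,0,0],[0,0,0.12]],[0.5,[0,0,0],[0,0,0.12]],[0.5,[0,0,0],[0,0,0.115]],[0.5,[0,0,0],[0,0,0]],[0.5,[0,0,0],[0,0,0]]]'
python3 - <<'E'
from h import *
p=viewer.camera("wrist"); save(p,"w16.png")
for d in mark_of("bolt3_grip",p)[:3]: print(round(d["conf"],2),w(p,d["location"]).round(4))
bars(viewer.camera("top"),pxf,30)
delta([.4530,-.0678,.040],-.515+np.pi/2)
E
```

```text
clock: 32.62
position: [0.4524, -0.0678, 0.1404]
ee_rot: [-0.122, 0.697, 0.122, 0.696]
ft_force: [0.3, -0.5, 0.2]
grip_width: 0.497
clock: 33.28
position: [0.4526, -0.0678, 0.1407]
ee_rot: [-0.355, 0.612, 0.355, 0.611]
ft_force: [0.2, 0.8, -0.4]
grip_width: 0.498
0.74 [ 0.4525 -0.0674  0.0428]
1 bar yaw 0.545 centre 0.4823 0.0785 size [52. 15.] med/min 55.0 12
2 bar yaw 0.535 centre 0.4674 0.0061 size [50. 15.] med/min 54.0 10
3 bar yaw -0.349 centre 0.4552 -0.0693 size [27. 66.] med/min 38.0 6
t 33.43 pos [ 0.4529 -0.0677  0.1412] jaw 1.053 shift cm [ 1.000e-02 -1.000e-02 -1.012e+01] turn 0.003 tilt [-0.    -0.001 -0.   ] grip 0.501 F [-0.8  0.4 -0.2] j7 1.09
```

Bolts 1 and 2 both read 0.54 rad, as expected when home. Now bolt 3.

```bash
python3 -m crank '[[0.5,[0,0,-2.5],[0,0,0]],[0.5,[0,0,-2.5],[0,0,0]],[0.5,[0,0,-2.5],[0,0,0]],[0.5,[0,0,-1.5],[0,0,0]],[0.5,[0,0,-1],[0,0,0]],[0.8,[0,0,0],[0,0,0]],[0.95,[0,0,0],[0,0,0]],[0.95,[0,0,0],[0,0,0]],[0.95,[0,0,0],[0,0,0]],[0.95,[0,0,0],[0,0,0]],[0.95,[0,0,0],[0,0,0]]]' 50
python3 -c "
from h import *
delta([.4530,-.0678,.040],-1.025); print(telemetry.get_obs()['torque'])"
```

```text
clock: 34.35
position: [0.4536, -0.0675, 0.0424]
ee_rot: [-0.356, 0.61, 0.356, 0.611]
ft_force: [0.1, 2.2, 4.3]
grip_width: 0.144
t 34.35 pos [ 0.4536 -0.0675  0.0424] jaw 1.056 shift cm [-0.06 -0.03 -0.24] turn 1.061 tilt [-0.     0.001  0.   ] grip 0.144 F [0.1 2.2 4.3] j7 1.06
[ 0.44464092  0.2389746  -0.04007584]
```

```bash
python3 -m crank '[[0.95,[0,0,0],[0,0,-0.06]],[0.95,[0,0,0],[0,0,-0.12]],[0.95,[0,0,0],[0,0,-0.12]],[0.95,[0,0,0],[0,0,-0.12]],[0.95,[0,0,0],[0,0,-0.12]],[0.95,[0,0,0],[0,0,-0.12]],[0.95,[0,0,0],[0,0,-0.12]],[0.95,[0,0,0],[0,0,-0.12]],[0.95,[0,0,0],[0,0,-0.12]],[0.95,[0,0,0],[0,0,-0.12]],[0.95,[0,0,0],[0,0,-0.12]],[0.95,[0,0,0],[0,0,-0.12]]]'
python3 -m crank '[[0.95,[0,0,0],[0,0,-0.12]],[0.95,[0,0,0],[0,0,-0.12]],[0.95,[0,0,0],[0,0,-0.12]],[0.95,[0,0,0],[0,0,-0.12]],[0.95,[0,0,0],[0,0,-0.12]],[0.95,[0,0,0],[0,0,-0.08]],[0.95,[0,0,0],[0,0,0]],[0.95,[0,0,0],[0,0,0]]]'
python3 -c "
from h import *
delta([.4530,-.0678,.040],-1.025); print(telemetry.get_obs()['torque'])"
python3 -m crank '[[0.95,[0,0,0],[0,0,-0.04]],[0.95,[0,0,0],[0,0,-0.04]],[0.95,[0,0,0],[0,0,0]]]'
python3 -c "
from h import *
delta([.4530,-.0678,.040],-1.025); print(telemetry.get_obs()['torque'])"
```

```text
clock: 35.35
position: [0.4535, -0.0676, 0.0424]
ee_rot: [0.116, 0.697, -0.116, 0.698]
ft_force: [-1.6, 2.3, 5.5]
grip_width: 0.145
clock: 36.02
position: [0.4535, -0.0675, 0.0424]
ee_rot: [0.341, 0.619, -0.34, 0.62]
ft_force: [-2.1, 1.4, 4.8]
grip_width: 0.152
t 36.02 pos [ 0.4535 -0.0675  0.0424] jaw -1.005 shift cm [-0.05 -0.03 -0.24] turn -0.02 tilt [-0.     0.001  0.   ] grip 0.152 F [-2.1  1.4  4.8] j7 -0.96
[ 0.57587948  0.47764114 -0.1062593 ]
clock: 36.27
position: [0.4535, -0.0675, 0.0424]
ee_rot: [0.365, 0.605, -0.365, 0.606]
ft_force: [-3.1, 1.4, 6.0]
grip_width: 0.149
t 36.27 pos [ 0.4535 -0.0675  0.0424] jaw -1.083 shift cm [-0.05 -0.03 -0.24] turn 0.058 tilt [0.001 0.001 0.   ] grip 0.149 F [-3.1  1.4  6. ] j7 -1.03
[0.27370666 0.54419173 1.470119  ]
```

Bolt 3 is at its stop, with 1.47 N m about z. I release, rise, back away and check.

```bash
python3 -m crank '[[0.95,[0,0,0],[0,0,-0.02]],[0.95,[0,0,0],[0,0,0]],[0.5,[0,0,0],[0,0,0]],[0.5,[0,0,0],[0,0,0]],[0.5,[0,0,0],[0,0,0]],[0.5,[0,0,0],[0,0,0]],[0.5,[0,0,1.5],[0,0,0]],[0.5,[0,0,2.5],[0,0,0]],[0.5,[0,0,3.5],[0,0,0]],[0.5,[0,0,3.5],[0,0,0]],[0.5,[0,0,3],[0,0,0]],[0.5,[0,0,0],[0,0,0]]]'
python3 -m crank '[[0.5,[-0.5,-3.8,0.5],[0,0,0]],[0.5,[-0.5,-3.8,0.5],[0,0,0]],[0.5,[-0.5,-3.8,0.5],[0,0,0]],[0.5,[-0.5,-3.8,0.5],[0,0,0]],[0.5,[-0.5,-3.8,0.5],[0,0,0]],[0.5,[-0.5,-3.8,0],[0,0,0]],[0.5,[0,-3.8,0],[0,0,0]],[0.5,[0,-3.8,0],[0,0,0]],[0.5,[0,0,0],[0,0,0]],[0.5,[0,0,0],[0,0,0]]]'
python3 - <<'E'
from h import *
p=viewer.camera("top"); bars(p,pxf,30); look(p,["spool","servo","disc0_center","disc1_center","disc2_center","disc4_center"])
q=viewer.camera("side"); a=cv2.resize(p["frame"][80:300,60:460,::-1],(760,418)); b=cv2.resize(q["frame"][185:260,220:330,::-1],(264,180),interpolation=cv2.INTER_CUBIC)
a[:180,-264:]=b; cv2.imwrite("pics/end.png",a)
E
```

```text
clock: 37.27
position: [0.456, -0.0681, 0.1876]
ee_rot: [0.373, 0.599, -0.369, 0.605]
ft_force: [1.3, 0.4, 0.2]
grip_width: 0.503
clock: 38.1
position: [0.4219, -0.3738, 0.2058]
ee_rot: [0.372, 0.602, -0.372, 0.601]
ft_force: [0.4, 1.2, 0.3]
grip_width: 0.501
1 bar yaw 0.533 centre 0.4825 0.0786 size [52. 15.] med/min 52.0 12
2 bar yaw 0.526 centre 0.4679 0.0062 size [51. 16.] med/min 52.0 13
3 bar yaw 0.548 centre 0.4538 -0.0656 size [50. 16.] med/min 53.0 10
spool 0.87 [ 0.5834 -0.3915 -0.    ] [433 187]
servo 0.81 [ 0.42    0.3662 -0.0025] [139 247]
disc0_center 0.36 [ 0.5717 -0.0142  0.0201] [290 188]
disc1_center 0.82 [0.5923 0.4706 0.0045] [101 179]
disc1_center 0.67 [0.5854 0.3737 0.0106] [138 182]
disc2_center 0.55 [0.5657 0.2582 0.0124] [183 190]
disc4_center 0.72 [0.3555 0.2486 0.0071] [184 273]
disc4_center 0.68 [0.4573 0.2374 0.0076] [190 233]
```

View pics/end.png

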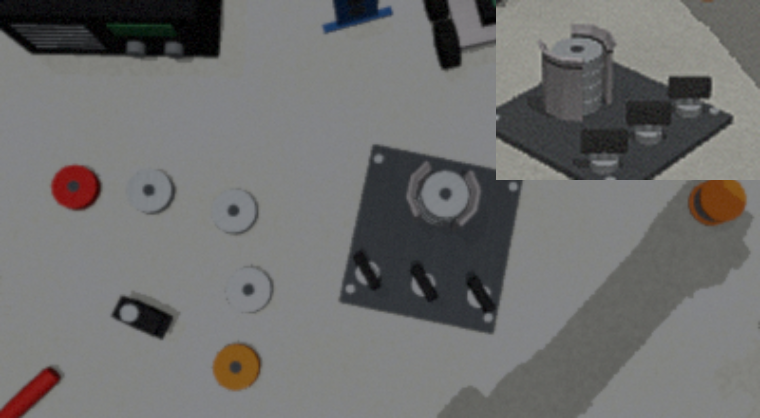

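The stack is full and flat (446,194) and its top is at the black line in the side inset. The three bars (367,270), (424,282) and (481,295) are parallel, and the spool and servo have not moved.

```bash
python3 -c "
from workcell import manip; print(manip.hand_in())"
```

```text
the job is handed in; nothing more can be done
None
```

The job is done and handed in at about 38 s of robot time; the hand-in reports no verdict.

- **Discs:** one disc was already in the tower, so I added the three grey ones from the right-hand side. That makes four, lying flat with the top level with the black line in the last side picture. The three spare grey discs and the red and orange look-alikes were left where they lay.
- **Bolts:** I turned them clockwise one after the other from the robot's left to its right, each until the twist about its axis rose sharply (0.75 to 1.6 N m against about 0.1 while turning). The last overhead check read bar angles of 0.53, 0.53 and 0.55 rad; about 0.55 is expected when fully home.
- **Bystanders:** the final readings put the spool and servo within about 4 mm of where they started, which is the networks' accuracy.

**Checks that failed or disagreed:**
- My bar-angle measurement from the wrist camera was unreliable, because of shadows and dark gripper parts, so I used the overhead picture instead.
- The networks sometimes reported things in the wrong place or missed them. The last overhead picture, for example, gave a low-confidence disc at the bottom of the tower (0.36). I relied on the pictures themselves for the stack height.

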